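Find the lid that snaps onto the peg tub

TASK

One of the three look-alike lids in the draining rack belongs to the tub of clothes pegs: try them until you find the one that snaps on, and press it fully home. Make sure that it holds by lifting the closed tub clear of the worktop by the lid's grip alone, then set it down upright on the worktop. The other two lids must lie in the rack, each in a bay as they lay at the start; leave the bowl, tin, mug and salt shaker alone and do not tip the tub over.

Things in the scene. Friction and masses are not known exactly. Their poses are not given: they have to be found in the camera images.
- tub: White plastic tub, open at the top, three wooden clothes pegs in it. 80 mm high, rim 100 mm long (its x axis) x 70 mm wide (y), rounded edge; 0.2 to 0.4 kg, loose on the worktop. Origin: centre of the underside, z up. On each long side, 9 mm below the rim, a sprung catch 44 mm long sticks out 3.5 mm.
- tub_rim (a point): Centre of the tub's mouth, level with the rim, axes as the tub. The right lid drops freely until its origin is 5 mm below this point, then needs 8 to 20 N of push to snap past the catches; fully home its origin is 18 mm below, and it holds against a pull of about 8 N, so the tub can be lifted by the grip.
- lid_1: One of three lids alike from outside: grey, 115 mm long (its x axis) x 85 mm (y), 22 mm high, 60 g, skirt 18 mm deep and open below. Origin: centre of the plane of the skirt's lower edge, z out of the top. Along y on the top a grip bar 46 mm long, 12 mm thick, 26 mm high (its top 48 mm above the origin). Fits the same with half a turn. Lies in any of the bays.
- lid_2: As lid_1. The lids differ only inside the skirt, and which is which is not told: one fits the rim with 1.5 mm play each side and has a lip on its long sides that snaps behind the catches; one is too narrow and stays standing on the rim; one slips down over rim and catches without effort but lifts straight off again.
- lid_3: As lid_1 and lid_2, the third look-alike.
- rack: Fixed draining rack of steel wire, 320 mm long (y), 135 mm deep (x, away from the robot), bays at y = -115, 0, +115 mm. Origin: on the worktop under its centre. In each bay a lid lies face up on wires sloping 28 degrees, lower side to +y (left), x axis along the rack's x, origin at x = 0, z = 45 mm of the rack. Wires 12 mm high at its lower side and 4 mm off its ends keep it in.
- bowl: Bystander: white china bowl, 115 mm across, 56 mm high; origin under its centre.
- tin: Bystander: food tin, 75 mm across, 58 mm high; origin under its centre.
- mug: Bystander: white mug, 85 mm across with a handle, 98 mm high; origin under the middle of mug and handle.
- mill: Bystander: salt shaker, 44 mm across, 90 mm high; origin under its centre.

How it is judged:
By the outcome, as a careful person would: the job done as asked, in the order asked, and still so for the second after the job is handed in, with the robot touching nothing.
It also fails if it takes over 72 s, if anything falls off the work surface, if the arm or the gripper's body presses on something with over 40 N, if the wrist force passes 120 N, or if a joint passes its speed limit or range.

ROBOT

A 7-joint arm with a two-finger parallel gripper is mounted at the origin on a cart in front of the work surface, level with it; the furniture and walls round the work are solid. World frame = base frame: x ahead of the robot, y to its left, z up, the work surface at z = 0. Lengths are in m, angles in rad, forces in N, time in s.
With the tool pointing down it reaches from about 0.4 to 0.85 m from the base axis. Payload 4.5 kg.
Tool frame: the origin (TCP) lies on the centre line of the jaws, within the pads' length; the fingertips stand r.tip_extent ahead of it and the grasp point (between the pads) is the TCP (r.tip_extent is the distance from the TCP to the fingertips, in m); z points along the fingers, y is the line along which they close (so a half turn about z gives the same grasp; the last joint's range is limited). The gripper opens to 88 mm and grips with 3 to 60 N. Pads are 18 mm wide; open, the fingers measure 123 mm over their backs; the gripper's body (75 mm by 187 mm) begins 45 mm behind the grasp point.
Start: joints at [-1.276, 0.689, -0.195, 1.565, 0.157, 0.902, -0.215], TCP at [0.161, 0.604, 0.22] pointing down, gripper open.
Joint ranges: [-3.01, 3.01], [-0.46, 2.08], [-1.47, 1.51], [0.13, 2.56], [-1, 4.14], [0.04, 2.09], [-2.66, 2.66]. Speed limits (rad/s): [2.57, 2.57, 3.14, 3.14, 3.14, 3.14, 3.14].

INTERFACE

Orientations are given as a unit quaternion [x, y, z, w].
In Python, from plant import sensors, vision, finish_job, r gives the robot as it stands. The module is installed in compiled form; this text tells all that it offers.
- The arm moves only by the tool step_arm, never from a script. Its argument "steps" is a list of rows, each a list of 2 entries, a list of its own where there are three numbers: the shift along the tool's x, y, z in cm, then the turn, a rotation vector about the tool's x, y, z in degrees. A call has 1 to 12 rows; each row shifts and turns the commanded pose from where the row before left it, along the tool's axes as they then stand; what a row does not reach is not made up. A row lasts 1/8 s, in which the tool goes at most 62.5 mm and 10.7 degrees, less where a joint would pass 70% of its speed; a pose out of reach is approached as far as the arm can. A call with a gripper value outside its range is refused whole. "claw" is the opening, from -1 (shut) to 1 (fully open), set as the call begins (left out, the last holds). The fingers move at their own pace and stop on an object; "grip_force" is the grip in N (left out, the last holds). Time passes only in rows, so rows that do not move let the fingers close. It gives the time, the measured TCP pose, the force, the opening and the grip force at its end, in the units of the state.
- sensors.get_state(): the state, without advancing time (a new reading comes with each control period).
- vision.snapshot(name): name is "scene" or "top"; returns a dict with "img" (480x640x3 uint8, red, green, blue), "fx", "fy", "cx", "cy" (pixels), "position" and "rotation" of the camera in the world. Camera axes: x right, y down, z forward; pixel columns grow to the right and rows downward; lengths in m; the calibration is good to about 2 mm. A picture is of the moment at which its call begins. There is no depth.
- finish_job(): hands the job in; it is judged then, once.
The state is a dict: "clock": time; "q": joint angles; "qd": joint speeds; "joint_torque": joint torques, N m; "tool_pos": TCP position; "eef_rot": TCP orientation; "contact_force": force on the tool from outside, world axes, zero at the start; "moment": the same for the moment, N m; "opening": opening from 0.0 (shut) to 1.0 (fully open); "finger_force": force on a finger pad.
Only numpy, scipy, OpenCV 4.12 (cv2) and the standard library are available. Lean on these libraries where they do the work, as an engineer would, in place of code of your own. Each camera call takes 0.05 s, during which the arm holds its last target. There are 200 camera calls.

## Working session

There is one attempt and no reset: what is moved stays moved. The work goes in short steps, Python scripts to look and compute and a tool call to move; the robot and the scene stay as the last step left them, time stands still between calls to the robot, and variables do not carry over. Pictures are saved under pics/ and viewed, at most 10 in all, crops included, and the job is handed in when it is done.

Besides the shell and the picture viewer there is one more tool, called by a JSON object that holds its "method" and its "body", one argument or row to a line. step_arm: Moves the arm, as the interface text tells. Its arguments: {"type":"object","properties":{"steps":{"type":"array"},"claw":{"type":"number"},"grip_force":{"type":"number"}},"required":["steps"]}

```bash
mkdir -p pics
python3 - <<'E'
from plant import sensors, vision, r
import cv2,numpy as np
s=sensors.get_state();print({k:np.round(v,3) for k,v in s.items()},r.tip_extent)
for n in("scene","top"):
    d=vision.snapshot(n);cv2.imwrite(f"pics/{n}0.png",d["img"][:,:,::-1])
    print(n,d["fx"],d["fy"],d["cx"],d["cy"],np.round(d["position"],3),np.round(d["rotation"],3).tolist())
E
```

```text
{'clock': np.float64(0.0), 'q': array([-1.276,  0.69 , -0.195,  1.566,  0.157,  0.902, -0.215]), 'qd': array([ 0.001,  0.001,  0.002, -0.001, -0.001, -0.002,  0.001]), 'joint_torque': array([ 1.0000e-03, -5.2757e+01, -1.2670e+00, -1.5343e+01, -5.3000e-02,
        7.0000e-03,  0.0000e+00]), 'tool_pos': array([0.161, 0.603, 0.219]), 'eef_rot': array([ 0.13 ,  0.992, -0.001, -0.   ]), 'contact_force': array([-0.037, -0.524, -0.62 ]), 'moment': array([0.02 , 0.023, 0.024]), 'finger_force': np.float64(0.0), 'opening': np.float64(1.001)} 0.019
scene 533.3164028474565 533.3164028474565 321.45808082405233 247.1681830166305 [-0.362 -0.757  0.601] [0.731, -0.421, 0.266, -0.467]
top 455.7442156798774 455.7442156798774 314.8679413671717 244.1711729143533 [ 0.334 -0.186  1.271] [-0.671, 0.735, -0.074, 0.069]
```

View pics/scene0.png

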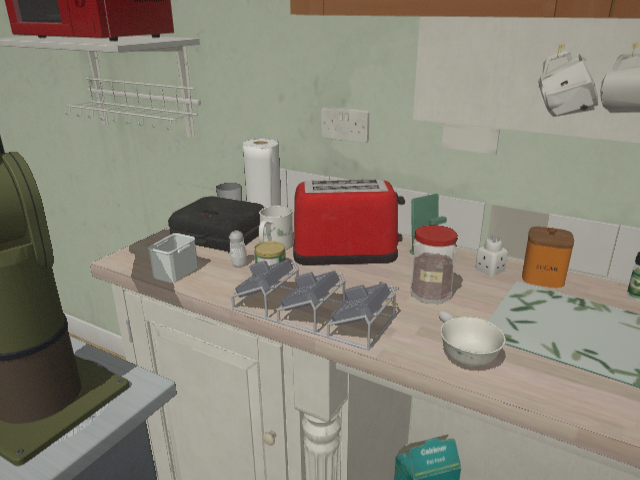

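View pics/top0.png

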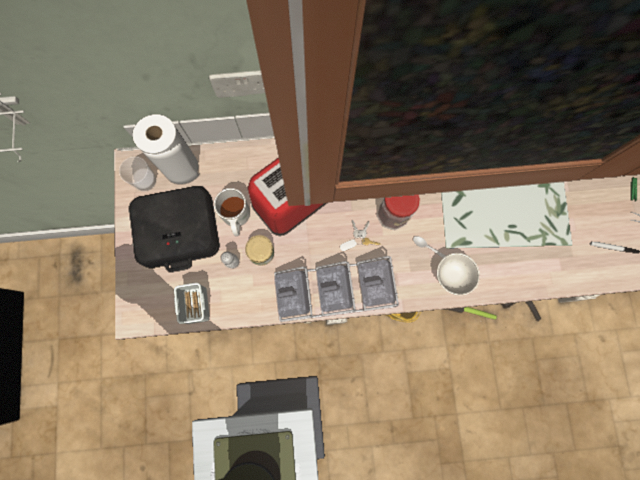

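Scene view: tub at about (173,257), rack with three lids around (265,285), (312,292) and (362,308). Top view: tub at (190,303), lids at (292,290), (335,287) and (377,283). I'll enlarge both for pixel accuracy.

```bash
cat > h.py <<'E'
import numpy as np,cv2
from plant import sensors,vision,r
from scipy.spatial.transform import Rotation as R
def Rm(d):
    q=np.array(d["rotation"]);return q if q.shape==(3,3) else R.from_quat(q).as_matrix()
def ray(d,u,v,z):
    w=Rm(d)@np.array([(u-d["cx"])/d["fx"],(v-d["cy"])/d["fy"],1]);p=np.array(d["position"])
    return p+w*(z-p[2])/w[2]
def proj(d,P):
    c=(np.atleast_2d(P)-d["position"])@Rm(d);return np.c_[c[:,0]/c[:,2]*d["fx"]+d["cx"],c[:,1]/c[:,2]*d["fy"]+d["cy"]]
E
python3 - <<'E'
from h import *
t=vision.snapshot("top");s=vision.snapshot("scene")
a=cv2.resize(t["img"][245:330,165:405],None,fx=3.3,fy=3.3,interpolation=cv2.INTER_CUBIC)
b=cv2.resize(s["img"][225:350,140:405],None,fx=3,fy=2.5,interpolation=cv2.INTER_CUBIC)
b=cv2.resize(b,(a.shape[1],310))
cv2.imwrite("pics/z1.png",np.vstack([a,b])[:,:,::-1]);print(a.shape)
for u,v in((190,303),(292,290),(335,287),(377,283)):
    print(ray(t,u,v,.08).round(3))
print(ray(s,173,245,.08).round(3))
g=cv2.cvtColor(t["img"],cv2.COLOR_RGB2HSV)
for p in((292,300),(335,300),(190,290),(220,300)): print(p,t["img"][p[1],p[0]],g[p[1],p[0]])
E
```

```text
(280, 792, 3)
[0.451 0.131 0.08 ]
[ 0.461 -0.136  0.08 ]
[ 0.458 -0.249  0.08 ]
[ 0.459 -0.36   0.08 ]
[0.44  0.117 0.08 ]
(292, 300) [152 151 156] [126   8 156]
(335, 300) [151 151 155] [120   7 155]
(190, 290) [229 233 224] [ 43  10 233]
(220, 300) [223 201 177] [ 16  53 223]
```

View pics/z1.png

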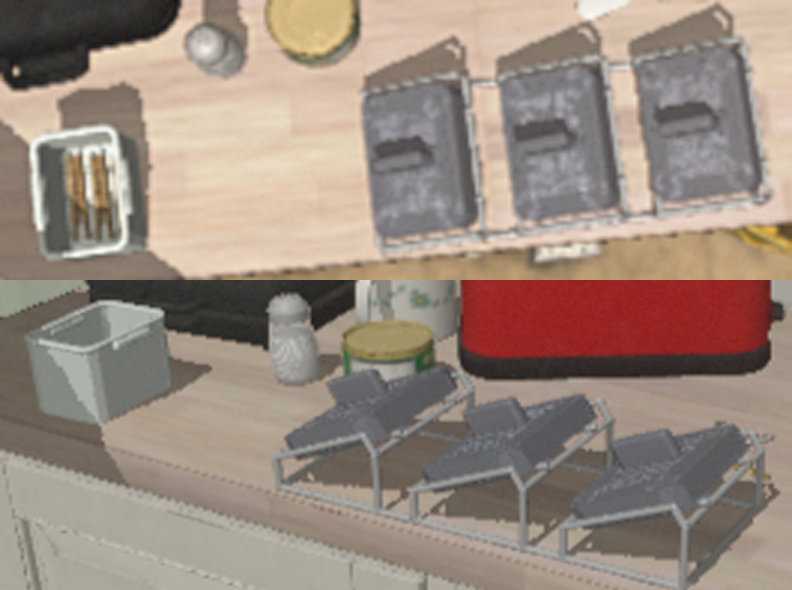

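Tub long axis is roughly along world x, with the rim clear in both views. The grip bars run along the slope, lower side to the left. Now the numbers.

Run:
```python
from h import *
def rect(d,m,z,o,k):
    cs=[c for c in cv2.findContours(m,cv2.RETR_EXTERNAL,cv2.CHAIN_APPROX_NONE)[0] if cv2.contourArea(c)>300*k]
    for c in cs:
        uv=c[:,0]/k+np.array(o)+(.5/k-.5)
        P=np.array([ray(d,u,v,z)[:2] for u,v in uv])*1000
        q=cv2.minAreaRect(P.astype(np.float32));print(np.round(uv.min(0)),np.round(uv.max(0)),np.round(q[0],1),np.round(q[1],1),round(q[2],1))
k=4
def crop(d,x0,x1,y0,y1):
    return cv2.cvtColor(cv2.resize(d["img"][y0:y1,x0:x1],None,fx=k,fy=k,interpolation=cv2.INTER_CUBIC),cv2.COLOR_RGB2HSV)
t=vision.snapshot("top");s=vision.snapshot("scene")
h=crop(t,165,220,270,335)
for V in(190,205,220):
    print("tub top",V);rect(t,((h[...,1]<28)&(h[...,2]>V)).astype(np.uint8)*255,.08,(165,270),k)
h=crop(s,140,205,225,290)
for V in(185,200,215):
    print("tub scene",V);rect(s,((h[...,1]<30)&(h[...,2]>V)).astype(np.uint8)*255,.08,(140,225),k)
for nm,d,b in(("top",t,(265,405,245,330)),("scene",s,(225,405,250,350))):
    h=crop(d,*b);m=((h[...,1]<35)&(h[...,2]<175)&(h[...,2]>60)).astype(np.uint8)*255
    m=cv2.morphologyEx(m,cv2.MORPH_OPEN,np.ones((17,17)))
    print("lids",nm);rect(d,m,.064,(b[0],b[2]),k)
```

```text
tub top 190
[174. 283.] [204. 322.] [452.4 133.6] [100.7  74.8] 3.2
tub top 205
[174. 283.] [204. 322.] [452.4 133.6] [99.7 73.7] 2.7
tub top 220
[174. 283.] [203. 322.] [452.5 133.8] [99.5 72.5] 3.0
tub scene 185
tub scene 200
tub scene 215
lids top
[274. 268.] [310. 317.] [ 458.3 -134.7] [126.   85.8] 2.0
[316. 262.] [353. 311.] [ 462.3 -247.8] [126.3  88.2] 1.8
[358. 257.] [396. 306.] [ 466.4 -361.4] [126.  92.] 2.6
lids scene
[256. 342.] [283. 349.] [ 243.6 -297.7] [21.7 46.8] 29.9
[225. 333.] [255. 349.] [ 228.7 -244.3] [49.1 55.6] 29.9
[328. 283.] [390. 325.] [ 449.  -371.2] [182.1  97.5] 15.0
[280. 271.] [338. 310.] [ 445.6 -258.7] [178.   97.6] 16.3
[235. 257.] [292. 296.] [ 448.4 -145.8] [184.2 102.5] 20.2
[231. 250.] [246. 266.] [487.6 -38.1] [87.9 34. ] 37.6
```

```bash
cat >> h.py <<'E'
RY,TY=np.radians(2.05),np.radians(3.0)
R0=np.array([[0,1,0],[1,0,0],[0,0,-1.]])      # tool x=+y, y=+x, z down
Z=lambda a:R.from_euler('z',a).as_matrix()
RL=Z(RY)@R.from_euler('x',-28,degrees=True).as_matrix()   # lid axes in rack
N=RL[:,2]
L={1:np.array([.458,-.145,.045]),2:np.array([.462,-.258,.045]),3:np.array([.466,-.372,.045])}
TUB=np.array([.4524,.1337,0])
def go(p,Rt):
    s=sensors.get_state();A=R.from_quat(s["eef_rot"]).as_matrix();dp=p-s["tool_pos"]
    rv=np.degrees(R.from_matrix(A.T@Rt).as_rotvec())
    print("turn",rv.round(1),"shift now-axes",(A.T@dp*100).round(2),"after-turn axes",(Rt.T@dp*100).round(2))
E
python3 - <<'E'
from h import *
go(L[1]+.10*N,Z(RY)@R0)
go(L[1]+.10*N,RL@R0)
E
```

```text
turn [-0.  0. 73.] shift now-axes [-46.62 -60.19   8.66] after-turn axes [-71.19  26.99   8.63]
turn [ 17.8 -24.1  71.5] shift now-axes [-46.62 -60.19   8.66] after-turn axes [-58.8   26.99  41.04]
```

{"method": "step_arm", "body": {
  "steps": [
    [[0,0,-0.3],[0,0,9.1]],
    [[0,0,-0.3],[0,0,9.1]],
    [[0,0,-0.3],[0,0,9.1]],
    [[0,0,-0.3],[0,0,9.1]],
    [[0,0,-0.3],[0,0,9.1]],
    [[0,0,-0.3],[0,0,9.1]],
    [[0,0,-0.3],[0,0,9.1]],
    [[0,0,-0.3],[0,0,9.3]],
    [[-5,2,0],[0,0,0]],
    [[-5,2,0],[0,0,0]],
    [[-5,2,0],[0,0,0]],
    [[-5,2,0],[0,0,0]]
  ],
  "claw": 0,
  "grip_force": 15
}}

```text
clock: 1.8
tool_pos: [0.2489, 0.4054, 0.244]
eef_rot: [0.694, 0.72, 0.0, -0.0]
contact_force: [0.3, -0.3, 0.1]
opening: 0.498
finger_force: 0.0
```

{"method": "step_arm", "body": {
  "steps": [
    [[-5,2,0],[0,0,0]],
    [[-5,2,0],[0,0,0]],
    [[-5,2,0],[0,0,0]],
    [[-5,2,0],[0,0,0]],
    [[-5,2,0],[0,0,0]],
    [[-5,2,0],[0,0,0]],
    [[-5,2,0],[0,0,0]],
    [[-2,1,0],[0,-9,0]],
    [[-2,1,0],[0,-9,0]],
    [[-2,1,0],[0,-10,0]],
    [[0,0,0],[0,0,0]]
  ]
}}

```text
clock: 3.18
tool_pos: [0.4335, 0.0072, 0.2521]
eef_rot: [0.672, 0.7, -0.168, 0.174]
contact_force: [-0.6, 0.0, -0.6]
opening: 0.501
finger_force: 0.0
```

Run:
```python
from h import *
go(L[1]+.10*N,RL@R0);print(sensors.get_state()["tool_pos"])
```

```text
turn [ 0.1 -0.   0.3] shift now-axes [-3.8   1.85 15.47] after-turn axes [-3.79  1.9  15.47]
[0.43354186 0.00719839 0.25207804]
```

{"method": "step_arm", "body": {
  "steps": [
    [[-1.9,0.95,1.5],[0,0,0]],
    [[-1.9,0.95,3],[0,0,0]],
    [[0,0,4],[0,0,0]],
    [[0,0,4],[0,0,0]],
    [[0,0,3],[0,0,0]],
    [[0,0,0],[0,0,0]]
  ]
}}

```text
clock: 3.92
tool_pos: [0.4538, -0.1028, 0.1336]
eef_rot: [0.675, 0.697, -0.169, 0.173]
contact_force: [-1.5, -0.1, 0.1]
opening: 0.502
finger_force: 0.0
```

Run:
```python
from h import *
go(L[1]+.044*N,RL@R0)
t=vision.snapshot("top");s=vision.snapshot("scene")
a=cv2.resize(t["img"][240:330,250:410],(800,450),interpolation=cv2.INTER_CUBIC)[:,:400]
b=cv2.resize(s["img"][210:330,200:310],(400,450),interpolation=cv2.INTER_CUBIC)
cv2.imwrite("pics/g1.png",np.hstack([a,b])[:,:,::-1])
```

```text
turn [-0.2 -0.  -0.1] shift now-axes [0.41 0.29 5.41] after-turn axes [0.42 0.26 5.41]
```

View pics/g1.png

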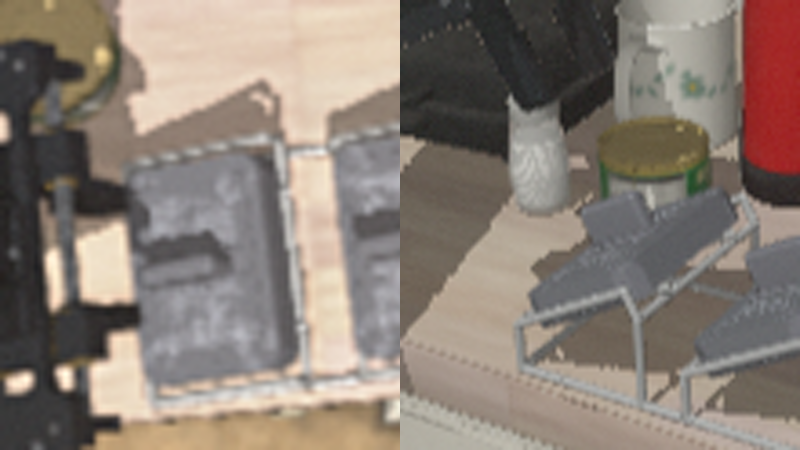

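Fingers at rows ~195 and ~315 straddle the bar (row ~260), but they look further left than expected. I'll check by projecting the known points.

Run:
```python
from h import *
st=sensors.get_state();A=R.from_quat(st["eef_rot"]).as_matrix();p=st["tool_pos"]
t=vision.snapshot("top")
f=lambda P:((proj(t,P)-[250,240])*5).round().tolist()
print("TCP",f(p),"tips centre",f(p+.019*A[:,2]),"tip +-y",f([p+.019*A[:,2]+s*.022*A[:,1] for s in(-1,1)]))
o=L[1];print("bar top ends",f([o+RL@[0,s*.023,.048] for s in(-1,1)]),"lid top corners",f([o+RL@[a*.0575,b*.0425,.022] for a in(-1,1) for b in(-1,1)]))
print(p,A[:,2],st["clock"])
```

```text
TCP [[135.0, 255.0]] tips centre [[156.0, 256.0]] tip +-y [[160.0, 300.0], [151.0, 213.0]]
bar top ends [[221.0, 251.0], [146.0, 265.0]] lid top corners [[292.0, 357.0], [154.0, 379.0], [265.0, 138.0], [130.0, 166.0]]
[ 0.45557727 -0.10123453  0.13480087] [ 0.01689336 -0.4676737  -0.88373974] 4.025
```

{"method": "step_arm", "body": {
  "steps": [
    [[0.2,0.1,1.5],[0,0,0]],
    [[0.1,0,1.5],[0,0,0]],
    [[0,0,1.2],[0,0,0]],
    [[0,0,0.8],[0,0,0]],
    [[0,0,0.5],[0,0,0]],
    [[0,0,0],[0,0,0]]
  ]
}}

```text
clock: 4.82
tool_pos: [0.4575, -0.1243, 0.0841]
eef_rot: [0.674, 0.698, -0.168, 0.174]
contact_force: [-0.0, 0.4, 0.1]
opening: 0.502
finger_force: 0.0
```

{"method": "step_arm", "body": {
  "steps": [
    [[0,0,0],[0,0,0]],
    [[0,0,0],[0,0,0]],
    [[0,0,0],[0,0,0]],
    [[0,0,0],[0,0,0]]
  ],
  "claw": -1,
  "grip_force": 25
}}

```text
clock: 5.32
tool_pos: [0.4575, -0.1241, 0.0842]
eef_rot: [0.674, 0.698, -0.168, 0.174]
contact_force: [1.0, 0.1, 0.4]
opening: 0.067
finger_force: 0.0
```

Run:
```python
from h import *
go(L[1]+.044*N,RL@R0)
```

```text
turn [ 0. -0.  0.] shift now-axes [-0.   -0.03  0.04] after-turn axes [-0.   -0.03  0.04]
```

{"method": "step_arm", "body": {
  "steps": [
    [[0,0,0],[0,0,0]],
    [[0,0,0],[0,0,0]]
  ]
}}

```text
clock: 5.58
tool_pos: [0.4575, -0.1242, 0.0841]
eef_rot: [0.674, 0.698, -0.168, 0.174]
contact_force: [-0.2, 0.8, -0.5]
opening: 0.002
finger_force: 0.0
```

Run:
```python
from h import *
t=vision.snapshot("top");s=vision.snapshot("scene")
a=cv2.resize(t["img"][240:330,250:410],(800,450),interpolation=cv2.INTER_CUBIC)[:,:400]
b=cv2.resize(s["img"][210:330,200:310],(400,450),interpolation=cv2.INTER_CUBIC)
cv2.imwrite("pics/g2.png",np.hstack([a,b])[:,:,::-1])
st=sensors.get_state();A=R.from_quat(st["eef_rot"]).as_matrix();p=st["tool_pos"]
o=L[1]
for d,o0,sc in((t,(250,240),(5,5)),(s,(200,210),(400/110,450/120))):
    f=lambda P:((proj(d,P)-o0)*sc).round().tolist()
    print("TCP,tip",f([p,p+.019*A[:,2]]),"bar top ends",f([o+RL@[0,q*.023,.048] for q in(-1,1)]),"lid top corners",f([o+RL@[a*.0575,b*.0425,.022] for a in(-1,1) for b in(-1,1)]))
```

```text
TCP,tip [[187.0, 257.0], [206.0, 258.0]] bar top ends [[221.0, 251.0], [146.0, 265.0]] lid top corners [[292.0, 357.0], [154.0, 379.0], [265.0, 138.0], [130.0, 166.0]]
TCP,tip [[221.0, 201.0], [235.0, 230.0]] bar top ends [[246.0, 185.0], [191.0, 204.0]] lid top corners [[235.0, 261.0], [131.0, 294.0], [341.0, 178.0], [240.0, 212.0]]
```

View pics/g2.png

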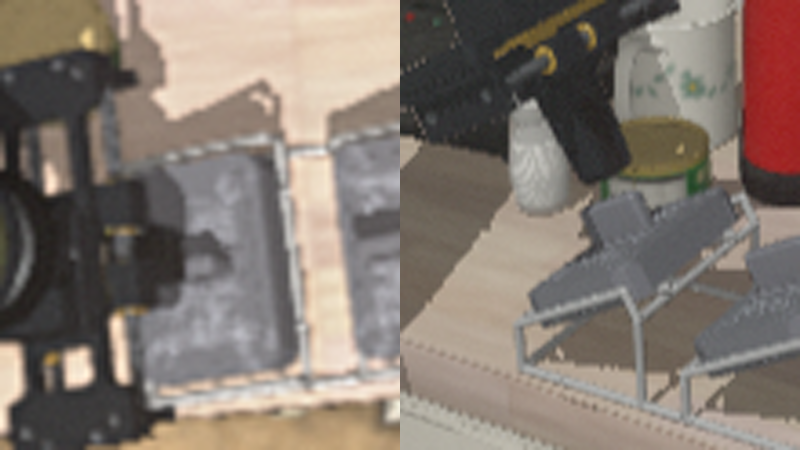

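Jaws closed on nothing: the fingertips stand at about (185,262) in the top crop and (605,180) in the scene crop, short of the bar. Triangulating to find the real offset.

Run:
```python
from h import *
t=vision.snapshot("top");s=vision.snapshot("scene")
def tri(a,b):
    def o(d,uv):
        p=np.array(d["position"]);w=ray(d,*uv,0)-p;return p,w/np.linalg.norm(w)
    (p,u),(q,v)=o(t,a),o(s,b)
    k=np.linalg.lstsq(np.c_[u,-v],q-p,rcond=None)[0];return (p+k[0]*u+q+k[1]*v)/2,np.linalg.norm(p+k[0]*u-q-k[1]*v)
st=sensors.get_state();A=R.from_quat(st["eef_rot"]).as_matrix();p=st["tool_pos"]
for a in((180,262),(187,262)):
    for b in((205,182),(222,160)):
        X,e=tri((250+a[0]/5,240+a[1]/5),(200+b[0]/(400/110),210+b[1]/3.75))
        print(a,b,X.round(3),round(e,4),"in tool axes mm",((X-p)@A*1000).round(1))
print(r.tip_extent,[x for x in dir(r) if x[0]!='_'])
```

```text
(180, 262) (205, 182) [ 0.453 -0.119  0.097] 0.0043 in tool axes mm [ -1.6  -4.6 -13.8]
(180, 262) (222, 160) [ 0.455 -0.124  0.111] 0.0066 in tool axes mm [-12.6  -2.8 -23.6]
(187, 262) (205, 182) [ 0.451 -0.122  0.098] 0.0069 in tool axes mm [ -4.5  -5.9 -13.7]
(187, 262) (222, 160) [ 0.453 -0.127  0.112] 0.004 in tool axes mm [-15.4  -4.1 -23.5]
0.019 ['Unreachable', 'tip_extent']
```

The tips really stand about 14 mm behind the reported TCP, about 33 mm short of the figure given. That agrees with the jaws shutting above the bar. I'll open and advance in guarded steps.

{"method": "step_arm", "body": {
  "steps": [
    [[0,0,0],[0,0,0]],
    [[0,0,0],[0,0,0]],
    [[0,0,0],[0,0,0]],
    [[0,0,0],[0,0,0]],
    [[0,0,0.8],[0,0,0]],
    [[0,0,0.6],[0,0,0]],
    [[0,0,0],[0,0,0]]
  ],
  "claw": 0
}}

```text
clock: 6.65
tool_pos: [0.4573, -0.1312, 0.0713]
eef_rot: [0.674, 0.698, -0.169, 0.174]
contact_force: [-0.1, 0.3, 0.5]
opening: 0.497
finger_force: 0.0
```

{"method": "step_arm", "body": {
  "steps": [
    [[0,0,0.6],[0,0,0]],
    [[0,0,0.5],[0,0,0]],
    [[0,0,0],[0,0,0]]
  ]
}}

```text
clock: 7.02
tool_pos: [0.4577, -0.1362, 0.0617]
eef_rot: [0.674, 0.698, -0.168, 0.174]
contact_force: [0.4, 0.8, 0.3]
opening: 0.5
finger_force: 0.0
```

{"method": "step_arm", "body": {
  "steps": [
    [[0,0,0.4],[0,0,0]],
    [[0,0,0],[0,0,0]]
  ]
}}

```text
clock: 7.28
tool_pos: [0.4579, -0.1379, 0.0584]
eef_rot: [0.674, 0.698, -0.168, 0.174]
contact_force: [0.0, 0.3, 0.8]
opening: 0.502
finger_force: 0.0
```

{"method": "step_arm", "body": {
  "steps": [
    [[0,0,0],[0,0,0]],
    [[0,0,0],[0,0,0]],
    [[0,0,0],[0,0,0]],
    [[0,0,0],[0,0,0]]
  ],
  "claw": -1,
  "grip_force": 25
}}

```text
clock: 7.78
tool_pos: [0.4579, -0.1377, 0.0585]
eef_rot: [0.674, 0.698, -0.168, 0.174]
contact_force: [-0.6, 0.6, -0.0]
opening: 0.137
finger_force: 25.0
```

{"method": "step_arm", "body": {
  "steps": [
    [[0,0,-1.5],[0,0,0]],
    [[0,0,-3],[0,0,0]],
    [[0,0,-4],[0,0,0]],
    [[0,0,-4],[0,0,0]],
    [[0,0,-2],[0,9,0]],
    [[0,0,0],[0,9,0]],
    [[0,0,0],[0,10,0]],
    [[0,0,0],[0,0,0]]
  ]
}}

```text
clock: 8.78
tool_pos: [0.4538, -0.0767, 0.1856]
eef_rot: [0.7, 0.714, -0.013, 0.01]
contact_force: [-0.4, -0.3, -0.7]
opening: 0.13
finger_force: 25.0
```

Run:
```python
from h import *
s=sensors.get_state();print(s["tool_pos"],s["opening"],s["finger_force"],s["contact_force"])
go(TUB+[0,0,.145],Z(TY)@R0)
```

```text
[ 0.45377628 -0.07672143  0.1856208 ] 0.13049719159940665 24.999606907367706 [-0.38009186 -0.30470342 -0.74216907]
turn [-0.3  1.9 -1.8] shift now-axes [21.16  0.32  3.37] after-turn axes [21.02  0.96  4.06]
```

{"method": "step_arm", "body": {
  "steps": [
    [[4,0.2,0],[0,0,-1]],
    [[4.5,0.2,0],[0,0,0]],
    [[5,0.2,0],[0,0,0]],
    [[4.5,0.2,0],[0,0,0]],
    [[3,0.1,2],[0,0,0]],
    [[0,0,0],[0,0,0]],
    [[0,0,0],[0,0,0]]
  ]
}}

```text
clock: 9.65
tool_pos: [0.4527, 0.1391, 0.1584]
eef_rot: [0.688, 0.726, -0.014, 0.01]
contact_force: [0.3, -0.9, -0.7]
opening: 0.137
finger_force: 25.0
```

Run:
```python
from h import *
s=sensors.get_state();print(s["tool_pos"],s["contact_force"])
go(TUB+[0,0,.145],Z(TY)@R0)
t=vision.snapshot("top");s=vision.snapshot("scene")
a=cv2.resize(t["img"][260:340,150:250],(500,400),interpolation=cv2.INTER_CUBIC)
b=cv2.resize(s["img"][200:300,130:205],(300,400),interpolation=cv2.INTER_CUBIC)
cv2.imwrite("pics/f1.png",np.hstack([a,b])[:,:,::-1])
```

```text
[0.45265188 0.13907475 0.15835426] [ 0.34113153 -0.88959807 -0.70707569]
turn [-0.3  2.   0.1] shift now-axes [-0.49 -0.05  1.35] after-turn axes [-0.54 -0.05  1.34]
```

View pics/f1.png

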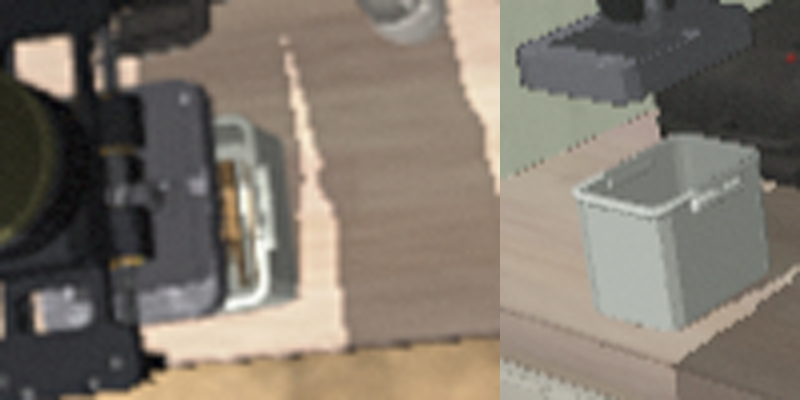

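```bash
cat >> h.py <<'E'
def tri(t,s,a,b):
    def o(d,uv):
        p=np.array(d["position"]);w=ray(d,*uv,0)-p;return p,w/np.linalg.norm(w)
    (p,u),(q,v)=o(t,a),o(s,b)
    k=np.linalg.lstsq(np.c_[u,-v],q-p,rcond=None)[0];return (p+k[0]*u+q+k[1]*v)/2,np.linalg.norm(p+k[0]*u-q-k[1]*v)
E
python3 - <<'E'
from h import *
t=vision.snapshot("top");s=vision.snapshot("scene")
st=sensors.get_state();A=R.from_quat(st["eef_rot"]).as_matrix();p=st["tool_pos"];print(p.round(4))
LR=A@R0.T  # lid axes approx
X,e=tri(t,s,(150+220/5,260+305/5),(130+140/4,200+55/4));print("corner -x-y top",X.round(3),e.round(4),"lid-origin rel TCP in tool",((X-LR@[-.0565,-.0415,.022]-p)@A*1000).round(1))
o=p+A@[0,0,.0147]
for d,o0,sc in((t,(150,260),5),(s,(130,200),4)):
    print(((proj(d,[o+LR@[a*.0575,b*.0425,.022] for a in(-1,1) for b in(-1,1)])-o0)*sc).round().tolist())
    print("tub",((proj(d,[TUB+Z(TY)@[a*.05,b*.035,.08] for a in(-1,1) for b in(-1,1)])-o0)*sc).round().tolist())
E
```

```text
[0.4536 0.1383 0.1589]
corner -x-y top [0.402 0.094 0.176] 0.0095 lid-origin rel TCP in tool [-0.9  2.3  6.4]
[[233.0, 305.0], [57.0, 331.0], [212.0, 69.0], [40.0, 94.0]]
tub [[270.0, 300.0], [135.0, 320.0], [252.0, 109.0], [119.0, 128.0]]
[[129.0, 71.0], [15.0, 50.0], [265.0, 7.0], [156.0, -10.0]]
tub [[153.0, 210.0], [61.0, 187.0], [267.0, 147.0], [178.0, 126.0]]
```

{"method": "step_arm", "body": {
  "steps": [
    [[-0.4,0,1.5],[0,1,0]],
    [[0,0,1.5],[0,1,0]],
    [[0,0,1.5],[0,0,0]],
    [[0,0,0.5],[0,0,0]],
    [[0,0,0],[0,0,0]],
    [[0,0,0],[0,0,0]]
  ]
}}

```text
clock: 10.6
tool_pos: [0.4537, 0.1349, 0.1091]
eef_rot: [0.688, 0.725, -0.0, -0.003]
contact_force: [-0.2, -0.1, -0.2]
opening: 0.136
finger_force: 25.0
```

Run:
```python
from h import *
st=sensors.get_state();print(st["tool_pos"].round(4),st["contact_force"].round(1))
go(TUB+[0,0,.095],Z(TY)@R0)
t=vision.snapshot("top");s=vision.snapshot("scene")
np.savez("f2.npz",t=t["img"],s=s["img"])
a=cv2.resize(t["img"][270:332,160:217],(368,400),interpolation=cv2.INTER_CUBIC)
b=cv2.resize(s["img"][220:290,135:205],(400,400),interpolation=cv2.INTER_CUBIC)
cv2.imwrite("pics/f2.png",np.hstack([a,b])[:,:,::-1])
```

```text
[0.4537 0.1349 0.1091] [-0.2 -0.1 -0.2]
turn [-0.2 -0.2  0. ] shift now-axes [-0.12 -0.13  1.41] after-turn axes [-0.11 -0.14  1.41]
```

View pics/f2.png

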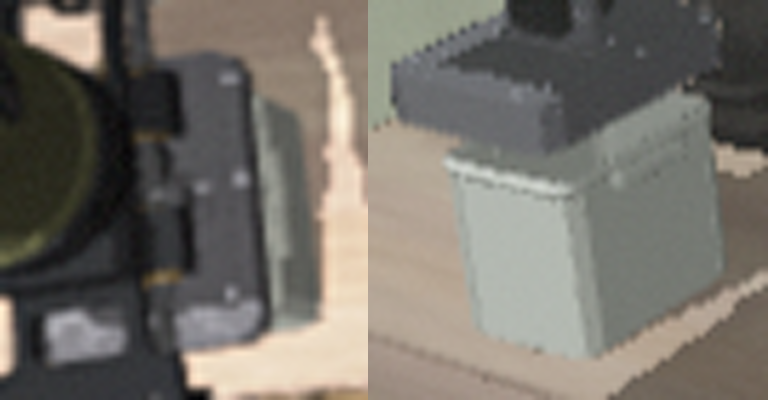

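Lid hangs above the tub: lower front edge about (395,115)-(555,155), tub rim front (447,160)-(580,190). I'll measure edges sub-pixel against the expected outlines to get the lid-to-tub offset.

```bash
cat >> h.py <<'E'
def edge(d,img,P,out,rng=3.0,dark=None):
    """signed mm along 'out' from expected 3D edge point P to the strongest grey step in the image"""
    a,b=proj(d,[P,P+np.array(out)*.01]);w=b-a;pm=np.linalg.norm(w)/10;w/=np.linalg.norm(w);n=np.array([-w[1],w[0]])
    x=np.arange(-rng,rng+.01,.1);k=np.arange(-1.5,1.6,.5)
    g=a+x[:,None,None]*w+k[None,:,None]*n
    v=cv2.remap(cv2.cvtColor(img,cv2.COLOR_RGB2GRAY).astype(np.float32),g[...,0].astype(np.float32),g[...,1].astype(np.float32),cv2.INTER_CUBIC).mean(1)
    q=np.gradient(cv2.GaussianBlur(v.reshape(-1,1),(1,9),0).ravel());s=q if dark is None else q*dark
    i=np.argmax(np.abs(q) if dark is None else s);return x[i]/pm,q[i]
def lidfit(t,s,ti,si,o,Q):
    """o: guessed lid origin, Q lid axes; returns corrected origin offset (lid axes, mm)"""
    rows=[];rhs=[];out=[]
    for d,im,pts in((t,ti,[((.0575,y,.022),(1,0,0),None) for y in(-.03,-.02,-.01)]+[((-.0575,y,.022),(-1,0,0),None) for y in(-.03,-.02,-.01)]+[((x,-.0425,.022),(0,-1,0),None) for x in(-.035,-.01,.015,.035)]),
                    (s,si,[((-.0575,y,.0),(0,0,-1),None) for y in(-.02,0,.02)]+[((x,-.0425,.0),(0,0,-1),None) for x in(-.03,-.015,0)])):
        for P,u,k in pts:
            m,g=edge(d,im,o+Q@P,Q@u,rng=4.5 if d is t else 5);out.append((round(m,1),round(float(g),1)))
            X=o+Q@P;J=np.array([(proj(d,X+Q[:,j]*.001)-proj(d,X))[0] for j in range(3)]).T
            w=(proj(d,X+Q@u*.001)-proj(d,X))[0];L_=np.linalg.norm(w);e=w/L_
            ed=Q@([0,1,0] if abs(P[0])>.05 else [1,0,0]);tt=(proj(d,X+ed*.001)-proj(d,X))[0];nn=np.array([-tt[1],tt[0]]);nn/=np.linalg.norm(nn)
            rows.append(nn@J);rhs.append(nn@e*m*L_)
    sol=np.linalg.lstsq(np.array(rows),np.array(rhs),rcond=None)[0]
    print("edges",out);print("lid offset mm (lid axes)",sol.round(1),"resid",(np.array(rows)@sol-rhs).round(1));return sol
E
python3 - <<'E'
from h import *
t=vision.snapshot("top");s=vision.snapshot("scene")
st=sensors.get_state();A=R.from_quat(st["eef_rot"]).as_matrix();p=st["tool_pos"];Q=A@R0.T
o=p+A@[-.001,.002,.008]
for i in range(3):
    m=lidfit(t,s,t["img"],s["img"],o,Q);o=o+Q@m/1000
print("lid o",o.round(4),"rel TCP tool mm",((o-p)@A*1000).round(1))
im=cv2.imread("pics/top0.png")[:,:,::-1].copy();T=Z(TY)
for nm,u,pts in(("+x",(1,0,0),[(.05,y) for y in(-.015,0,.015)]),("-x",(-1,0,0),[(-.05,y) for y in(-.015,0,.015)]),("+y",(0,1,0),[(x,.035) for x in(-.036,-.03,.03,.036)]),("-y",(0,-1,0),[(x,-.035) for x in(-.036,-.03,.03,.036)])):
    print("tub",nm,[tuple(np.round(edge(t,im,TUB+T@[a,b,.08],T@u,2.5),1)) for a,b in pts])
E
```

```text
edges [(np.float64(-5.7), 2.4), (np.float64(-3.6), 2.5), (np.float64(-4.6), 2.9), (np.float64(4.2), 7.3), (np.float64(4.7), 5.9), (np.float64(4.2), 6.6), (np.float64(-2.5), 6.5), (np.float64(-2.7), 6.4), (np.float64(-2.8), 6.4), (np.float64(-2.8), 6.5), (np.float64(7.2), 0.8), (np.float64(5.5), 0.7), (np.float64(7.2), 2.4), (np.float64(0.2), 3.9), (np.float64(0.8), 4.1), (np.float64(1.5), 3.8)]
lid offset mm (lid axes) [-4.2  3.7 -3.6] resid [ 0.3 -0.5 -0.1 -0.1  0.1 -0.1 -0.2 -0.1 -0.  -0.   0.4 -0.3  0.4  0.4
  0.2 -0.1]
edges [(np.float64(0.5), 2.4), (np.float64(1.3), 2.5), (np.float64(-3.1), 3.2), (np.float64(-0.0), 7.2), (np.float64(0.2), 5.9), (np.float64(-0.5), 5.3), (np.float64(0.2), 7.7), (np.float64(0.5), 7.9), (np.float64(0.3), 7.7), (np.float64(-0.3), 7.6), (np.float64(11.1), 5.4), (np.float64(10.9), 4.6), (np.float64(-0.0), 3.0), (np.float64(-1.5), 2.8), (np.float64(-1.0), 4.0), (np.float64(-0.0), 4.1)]
lid offset mm (lid axes) [-0.6  2.1 -3.9] resid [-0.7 -1.   0.7 -0.3 -0.2 -0.5 -0.6 -0.7 -0.6 -0.4  2.6  2.5 -1.6  1.5
  1.3  1. ]
edges [(np.float64(2.1), 2.5), (np.floa
[... 412 characters left out ...]
.5 -1.7 -0.  -1.1 -1.1  3.4 -0.5 -0.5 -0.4 -0.3  2.5  2.3 -1.6  1.1
  0.9  1.1]
lid o [0.4486 0.1394 0.0938] rel TCP tool mm [ 4.6 -4.6 15.2]
tub +x [(np.float64(-0.3), np.float64(-8.2)), (np.float64(-0.5), np.float64(-7.8)), (np.float64(-5.6), np.float64(8.0))]
tub -x [(np.float64(0.5), np.float64(-10.8)), (np.float64(0.3), np.float64(-9.9)), (np.float64(-0.5), np.float64(-9.2))]
tub +y [(np.float64(-4.1), np.float64(4.0)), (np.float64(-4.1), np.float64(4.4)), (np.float64(-3.9), np.float64(9.8)), (np.float64(1.8), np.float64(-10.4))]
tub -y [(np.float64(-5.4), np.float64(9.6)), (np.float64(-0.5), np.float64(-10.0)), (np.float64(-0.8), np.float64(-9.5)), (np.float64(-1.8), np.float64(-9.4))]
```

Run:
```python
from h import *
t=vision.snapshot("top");s=vision.snapshot("scene")
st=sensors.get_state();A=R.from_quat(st["eef_rot"]).as_matrix();p=st["tool_pos"];Q=A@R0.T
o=p+A@[.0027,-.0022,.0113];print("lid o",o.round(4),"yaw",np.degrees(np.arctan2(Q[1,0],Q[0,0])).round(2))
for nm,u,pts in(("+x",(1,0,0),[(.0575,y) for y in(-.032,-.026,-.02,-.014)]),("-x",(-1,0,0),[(-.0575,y) for y in(-.032,-.026,-.02,-.014)]),("-y",(0,-1,0),[(x,-.0425) for x in(-.04,-.02,0,.02,.04)])):
    print("lid",nm,[tuple(np.round(edge(t,t["img"],o+Q@[a,b,.022],Q@u,1.6,1),1).tolist()) for a,b in pts])
im=cv2.imread("pics/top0.png")[:,:,::-1].copy();T=Z(TY)
for nm,u,pts in(("+x",(1,0,0),[(.05,y) for y in(-.02,-.01,0,.01,.02)]),("-x",(-1,0,0),[(-.05,y) for y in(-.02,-.01,0,.01,.02)]),("+y",(0,1,0),[(x,.035) for x in(-.038,-.034,-.03,.03,.034,.038)]),("-y",(0,-1,0),[(x,-.035) for x in(-.038,-.034,-.03,.03,.034,.038)])):
    print("tub",nm,[tuple(np.round(edge(t,im,TUB+T@[a,b,.079],T@u,1.6,-1),1).tolist()) for a,b in pts])
```

```text
lid o [0.451  0.1376 0.0975] yaw 3.04
lid +x [(-0.3, 2.3), (1.0, 2.5), (1.3, 2.3), (1.5, 2.7)]
lid -x [(-0.2, 7.4), (0.5, 6.2), (0.2, 5.5), (-0.2, 6.5)]
lid -y [(0.2, 8.9), (0.0, 7.9), (0.0, 5.9), (0.3, 6.6), (0.0, 6.3)]
tub +x [(-0.3, -7.5), (0.3, -8.2), (-0.5, -7.8), (0.3, -5.6), (-1.3, -4.3)]
tub -x [(0.3, -9.5), (0.3, -12.8), (0.0, -9.9), (0.0, -12.9), (-0.8, -4.3)]
tub +y [(0.8, -2.5), (0.8, -2.4), (0.5, -2.5), (2.1, -8.9), (2.3, -9.9), (2.1, -10.5)]
tub -y [(-1.3, -9.1), (-1.0, -9.8), (-0.8, -10.0), (-1.0, -9.5), (-1.3, -9.3), (-2.1, -9.5)]
```

{"method": "step_arm", "body": {
  "steps": [
    [[-0.14,0.05,0],[0,0,-0.4]],
    [[-0.13,0.04,0],[0,0,0]],
    [[0,0,0.8],[0,0,0]],
    [[0,0,0.5],[0,0,0]],
    [[0,0,0.2],[0,0,0]],
    [[0,0,0],[0,0,0]]
  ]
}}

```text
clock: 11.65
tool_pos: [0.4541, 0.1323, 0.0933]
eef_rot: [0.686, 0.728, -0.001, -0.003]
contact_force: [-0.8, -0.1, 0.0]
opening: 0.133
finger_force: 25.0
```

{"method": "step_arm", "body": {
  "steps": [
    [[0,0,0.1],[0,0,0]],
    [[0,0,0.1],[0,0,0]],
    [[0,0,0.1],[0,0,0]],
    [[0,0,0],[0,0,0]]
  ]
}}

```text
clock: 12.15
tool_pos: [0.4543, 0.1326, 0.0922]
eef_rot: [0.686, 0.728, -0.0, -0.003]
contact_force: [-3.6, -0.2, 17.7]
opening: 0.134
finger_force: 25.0
```

{"method": "step_arm", "body": {
  "steps": [
    [[0,0,0.1],[0,0,0]],
    [[0,0,0.1],[0,0,0]],
    [[0,0,0],[0,0,0]]
  ]
}}

```text
clock: 12.52
tool_pos: [0.4544, 0.1326, 0.0915]
eef_rot: [0.686, 0.728, 0.0, -0.002]
contact_force: [-5.8, 0.1, 33.0]
opening: 0.137
finger_force: 25.0
```

{"method": "step_arm", "body": {
  "steps": [
    [[0,0,-0.3],[0,0,0]],
    [[0,0,-0.05],[0,0,0]],
    [[0,0,0],[0,0,0]]
  ]
}}

```text
clock: 12.9
tool_pos: [0.4543, 0.1323, 0.0919]
eef_rot: [0.686, 0.728, -0.001, -0.003]
contact_force: [0.6, 0.5, 0.9]
opening: 0.132
finger_force: 25.0
```

Run:
```python
from h import *
t=vision.snapshot("top");s=vision.snapshot("scene")
st=sensors.get_state();A=R.from_quat(st["eef_rot"]).as_matrix();p=st["tool_pos"];Q=A@R0.T
print(p.round(4),st["contact_force"].round(1),st["moment"].round(2))
o=p+A@[.0027,-.0022,.0113];print("lid o",o.round(4),"yaw",np.degrees(np.arctan2(Q[1,0],Q[0,0])).round(2))
for nm,u,pts in(("+x",(1,0,0),[(.0575,y) for y in(-.032,-.026,-.02,-.014)]),("-x",(-1,0,0),[(-.0575,y) for y in(-.032,-.026,-.02,-.014)]),("-y",(0,-1,0),[(x,-.0425) for x in(-.04,-.02,0,.02,.04)])):
    print("lid",nm,[tuple(np.round(edge(t,t["img"],o+Q@[a,b,.022],Q@u,1.6,1),1).tolist()) for a,b in pts])
b=cv2.resize(s["img"][220:290,135:205],(600,600),interpolation=cv2.INTER_CUBIC)
cv2.imwrite("pics/f3.png",b[:,:,::-1])
```

```text
[0.4543 0.1322 0.0918] [-0.7 -0.1  1.2] [-0.07 -0.   -0.04]
lid o [0.4519 0.1348 0.0806] yaw 3.42
lid +x [(-0.3, 2.6), (1.3, 2.5), (1.6, 3.1), (1.3, 3.0)]
lid -x [(0.3, 6.5), (0.3, 5.6), (0.5, 6.0), (0.3, 6.1)]
lid -y [(1.0, 3.0), (0.3, 4.2), (0.3, 5.3), (0.3, 2.7), (0.3, 4.4)]
```

View pics/f3.png

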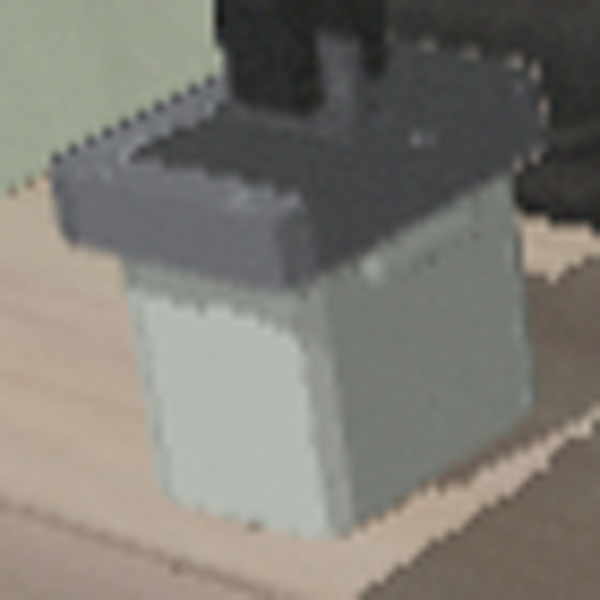

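{"method": "step_arm", "body": {
  "steps": [
    [[0,0,0.08],[0,0,0]],
    [[-0.05,0.05,0],[0,0,0]],
    [[-0.05,0.05,0],[0,0,0]],
    [[0,0,0],[0,0,0]]
  ]
}}

```text
clock: 13.5
tool_pos: [0.4548, 0.132, 0.0916]
eef_rot: [0.685, 0.728, -0.001, -0.003]
contact_force: [-1.3, 0.7, 8.2]
opening: 0.135
finger_force: 25.0
```

{"method": "step_arm", "body": {
  "steps": [
    [[-0.05,0.05,0],[0,0,0]],
    [[-0.05,0.05,0],[0,0,0]],
    [[0,0,0],[0,0,0]]
  ]
}}

```text
clock: 13.88
tool_pos: [0.4555, 0.1315, 0.0916]
eef_rot: [0.685, 0.728, -0.001, -0.004]
contact_force: [-2.2, 2.7, 8.6]
opening: 0.129
finger_force: 25.0
```

{"method": "step_arm", "body": {
  "steps": [
    [[-0.1,0,0],[0,0,0]],
    [[-0.1,0,0],[0,0,0]],
    [[0,0,0],[0,0,0]]
  ]
}}

```text
clock: 14.25
tool_pos: [0.456, 0.1303, 0.0918]
eef_rot: [0.685, 0.729, -0.0, -0.004]
contact_force: [-2.1, 3.3, 9.7]
opening: 0.132
finger_force: 25.0
```

{"method": "step_arm", "body": {
  "steps": [
    [[0,0.1,0],[0,0,0]],
    [[0,0.1,0],[0,0,0]],
    [[0,0,0],[0,0,0]]
  ]
}}

```text
clock: 14.62
tool_pos: [0.4563, 0.1302, 0.0917]
eef_rot: [0.685, 0.729, -0.001, -0.005]
contact_force: [-6.4, 3.7, 13.1]
opening: 0.132
finger_force: 25.0
```

{"method": "step_arm", "body": {
  "steps": [
    [[0.1,0,0],[0,0,0]],
    [[0.1,0,0],[0,0,0]],
    [[0.1,0,0],[0,0,0]],
    [[0.1,0,0],[0,0,0]],
    [[0,0,0],[0,0,0]]
  ]
}}

```text
clock: 15.25
tool_pos: [0.4561, 0.1316, 0.0915]
eef_rot: [0.686, 0.728, -0.003, -0.004]
contact_force: [-4.1, -0.8, 9.9]
opening: 0.136
finger_force: 25.0
```

{"method": "step_arm", "body": {
  "steps": [
    [[0.05,-0.1,0],[0,0,0]],
    [[0.05,-0.1,0],[0,0,0]],
    [[0,-0.1,0],[0,0,0]],
    [[0,-0.1,0],[0,0,0]],
    [[0,-0.1,0],[0,0,0]],
    [[0,0,0],[0,0,0]]
  ]
}}

```text
clock: 16.0
tool_pos: [0.4547, 0.1333, 0.0917]
eef_rot: [0.686, 0.728, 0.0, -0.002]
contact_force: [2.5, -1.6, 5.9]
opening: 0.134
finger_force: 25.0
```

{"method": "step_arm", "body": {
  "steps": [
    [[0.1,0,0],[0,0,0]],
    [[0.1,0,0],[0,0,0]],
    [[0.1,-0.1,0],[0,0,0]],
    [[0,-0.1,0],[0,0,0]],
    [[0,0,0],[0,0,0]]
  ]
}}

```text
clock: 16.62
tool_pos: [0.4526, 0.1361, 0.0917]
eef_rot: [0.686, 0.728, 0.0, -0.002]
contact_force: [2.8, -2.1, 6.5]
opening: 0.135
finger_force: 25.0
```

{"method": "step_arm", "body": {
  "steps": [
    [[0,0,-1],[0,0,0]],
    [[0,0,-4],[0,0,0]],
    [[0,0,-5],[0,0,0]],
    [[-4,0,-1],[0,0,0]],
    [[-5,0,0],[0,0,0]],
    [[-5,0,0],[0,-9,0]],
    [[0,0,0],[0,-9,0]],
    [[0,0,0],[0,-10,0]],
    [[0,0,0],[0,0,0]]
  ]
}}

```text
clock: 17.75
tool_pos: [0.4596, 0.0024, 0.1991]
eef_rot: [0.66, 0.712, -0.167, 0.173]
contact_force: [-0.6, 0.5, -0.2]
opening: 0.136
finger_force: 25.0
```

```bash
cat >> h.py <<'E'
def tubmeas(t,T0=None,ty=None):
    T0=TUB if T0 is None else T0;T=Z(TY if ty is None else ty)
    for nm,u,pts in(("+x",(1,0,0),[(.05,y) for y in(-.02,-.01,0,.01,.02)]),("-x",(-1,0,0),[(-.05,y) for y in(-.02,-.01,0,.01,.02)]),("+y",(0,1,0),[(x,.035) for x in(-.038,-.034,-.03,.03,.034,.038)]),("-y",(0,-1,0),[(x,-.035) for x in(-.038,-.034,-.03,.03,.034,.038)])):
        print("tub",nm,[tuple(np.round(edge(t,t["img"],T0+T@[a,b,.079],T@u,2.2,-1),1).tolist()) for a,b in pts])
PL1=np.array([.4579,-.1377,.0585])
E
python3 - <<'E'
from h import *
print(sensors.get_state()["tool_pos"].round(4))
go(PL1+.10*N,RL@R0);tubmeas(vision.snapshot("top"))
E
```

```text
[0.4596 0.0024 0.1991]
turn [ 0.6 -0.2  2.1] shift now-axes [-5.75 -0.98  8.96] after-turn axes [-5.76 -0.67  8.99]
tub +x [(-2.4, -0.4), (-0.5, -0.1), (-0.3, -0.2), (0.8, -1.4), (0.5, -0.5)]
tub -x [(-3.8, -1.6), (-3.6, -4.0), (1.5, -0.4), (0.5, -13.0), (-0.5, -2.5)]
tub +y [(0.8, -3.1), (0.5, -3.4), (0.5, -2.9), (-5.7, 0.2), (5.7, 0.1), (4.9, -0.7)]
tub -y [(-4.4, -4.6), (-4.1, -4.5), (-3.9, -4.4), (-4.9, -1.0), (-4.9, -1.0), (3.6, -0.6)]
```

{"method": "step_arm", "body": {
  "steps": [
    [[-3,-0.3,0],[0,0,1]],
    [[-2.8,-0.4,2],[0,0,1.1]],
    [[0,0,3.5],[0,0,0]],
    [[0,0,3.5],[0,0,0]],
    [[0,0,0],[0,0,0]],
    [[0,0,0],[0,0,0]]
  ]
}}

```text
clock: 18.55
tool_pos: [0.4578, -0.098, 0.1492]
eef_rot: [0.679, 0.694, -0.163, 0.176]
contact_force: [0.8, 0.9, -0.8]
opening: 0.133
finger_force: 25.0
```

Run:
```python
from h import *
go(PL1,RL@R0);t=vision.snapshot("top");tubmeas(t)
```

```text
turn [ 0.4 -0.2 -0.9] shift now-axes [ 0.71 -0.21  9.87] after-turn axes [ 0.75 -0.14  9.87]
tub +x [(4.0, -2.3), (-1.3, -0.2), (-4.5, -0.2), (1.9, -0.2), (-5.0, -0.8)]
tub -x [(-0.5, -6.7), (0.0, -6.8), (0.0, -5.2), (0.0, -7.6), (-0.5, -2.4)]
tub +y [(0.8, -4.1), (0.8, -5.9), (0.5, -4.3), (4.4, -2.3), (4.7, -1.9), (4.9, -1.0)]
tub -y [(-1.3, -3.6), (-1.0, -4.1), (-1.0, -4.4), (4.4, -2.9), (4.7, -1.8), (4.9, -0.9)]
```

{"method": "step_arm", "body": {
  "steps": [
    [[0.4,-0.1,2],[0.2,0,-0.9]],
    [[0.35,0,2.5],[0.2,0,0]],
    [[0,0,2.5],[0,0,0]],
    [[0,0,1.2],[0,0,0]],
    [[0,0,0.7],[0,0,0]],
    [[0,0,0.4],[0,0,0]],
    [[0,0,0],[0,0,0]]
  ]
}}

```text
clock: 19.48
tool_pos: [0.458, -0.1351, 0.0633]
eef_rot: [0.673, 0.699, -0.168, 0.173]
contact_force: [0.2, -3.2, 0.3]
opening: 0.135
finger_force: 25.0
```

Run:
```python
from h import *
go(PL1,RL@R0);print(sensors.get_state()["contact_force"])
```

```text
turn [-0.1 -0.1  0.1] shift now-axes [-0.01 -0.02  0.55] after-turn axes [-0.01 -0.02  0.55]
[ 0.22515366 -3.19544165  0.26340377]
```

{"method": "step_arm", "body": {
  "steps": [
    [[-0.2,0,-0.1],[0,0,0]],
    [[0,0,0.3],[0,0,0]],
    [[0,0,0.2],[0,0,0]],
    [[0,0,0],[0,0,0]]
  ]
}}

```text
clock: 19.98
tool_pos: [0.4582, -0.1377, 0.0597]
eef_rot: [0.673, 0.7, -0.167, 0.172]
contact_force: [-2.3, -0.5, -0.8]
opening: 0.13
finger_force: 25.0
```

{"method": "step_arm", "body": {
  "steps": [
    [[0,0,0.1],[0,0,0]],
    [[0,0,0],[0,0,0]]
  ]
}}

```text
clock: 20.23
tool_pos: [0.4582, -0.1383, 0.059]
eef_rot: [0.673, 0.699, -0.167, 0.172]
contact_force: [-3.0, 1.1, -0.4]
opening: 0.132
finger_force: 25.0
```

{"method": "step_arm", "body": {
  "steps": [
    [[0,0,0],[0,0,0]],
    [[0,0,0],[0,0,0]],
    [[0,0,0],[0,0,0]],
    [[0,0,-1.5],[0,0,0]],
    [[0,0,-3],[0,0,0]],
    [[0,0,-3.5],[0,0,0]],
    [[-5,0.2,0],[0,0,0]],
    [[-5,0.2,0],[0,0,0]],
    [[0,0,3],[0,0,0]],
    [[0,0,3],[0,0,0]],
    [[0,0,0],[0,0,0]]
  ],
  "claw": 0
}}

```text
clock: 21.6
tool_pos: [0.4645, -0.2181, 0.1226]
eef_rot: [0.673, 0.699, -0.169, 0.172]
contact_force: [-0.7, 0.3, 0.3]
opening: 0.499
finger_force: 0.0
```

Run:
```python
from h import *
PL2=PL1+np.array([.0041,-.1145,0]);go(PL2,RL@R0)
t=vision.snapshot("top");s=vision.snapshot("scene");tubmeas(t)
a=cv2.resize(t["img"][245:330,250:410],(640,340),interpolation=cv2.INTER_CUBIC)
b=cv2.resize(s["img"][240:340,220:400],(640,356)[:2],interpolation=cv2.INTER_CUBIC)
cv2.imwrite("pics/r1.png",cv2.resize(np.vstack([a,b]),(550,598))[:,:,::-1])
```

```text
turn [-0.2 -0.1  0.2] shift now-axes [-0.   -0.35  7.26] after-turn axes [ 0.01 -0.37  7.25]
tub +x [(-0.8, -0.3), (5.0, -0.1), (3.2, -0.1), (4.8, -0.2), (1.1, -0.2)]
tub -x [(-0.5, -6.1), (0.0, -6.4), (0.0, -4.7), (0.0, -7.1), (-0.5, -2.3)]
tub +y [(0.8, -4.2), (0.8, -3.3), (0.8, -0.5), (4.1, -0.1), (4.7, -0.1), (4.7, -0.2)]
tub -y [(-0.8, -10.1), (-0.5, -10.9), (-0.5, -10.9), (2.1, -2.3), (2.3, -2.0), (2.9, -1.5)]
```

View pics/r1.png

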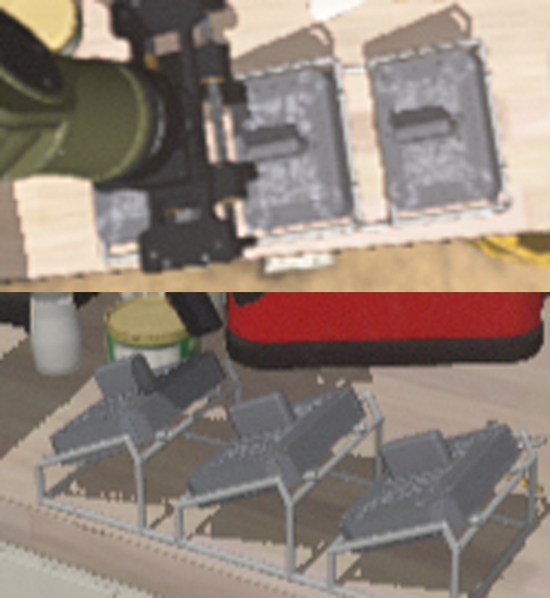

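Picture shows lid 1 lying in its bay like the others, and the jaws straddling lid 2's bar (rows 90/185, bar at row 140). Descending on lid 2.

{"method": "step_arm", "body": {
  "steps": [
    [[0,-0.15,2],[0,0,0]],
    [[0,-0.15,2],[0,0,0]],
    [[0,0,1.5],[0,0,0]],
    [[0,0,1.0],[0,0,0]],
    [[0,0,0.5],[0,0,0]],
    [[0,0,0.2],[0,0,0]],
    [[0,0,0],[0,0,0]]
  ]
}}

```text
clock: 22.58
tool_pos: [0.4667, -0.2498, 0.0626]
eef_rot: [0.673, 0.7, -0.167, 0.172]
contact_force: [0.2, 0.7, 0.4]
opening: 0.501
finger_force: 0.0
```

{"method": "step_arm", "body": {
  "steps": [
    [[0,0,0],[0,0,0]],
    [[0,0,0],[0,0,0]],
    [[0,0,0],[0,0,0]],
    [[0,0,0],[0,0,0]]
  ],
  "claw": -1,
  "grip_force": 25
}}

```text
clock: 23.08
tool_pos: [0.4621, -0.2505, 0.0619]
eef_rot: [0.674, 0.699, -0.17, 0.17]
contact_force: [-5.8, 1.7, 3.7]
opening: 0.129
finger_force: 25.0
```

{"method": "step_arm", "body": {
  "steps": [
    [[0,0,-1.5],[0,0,0]],
    [[0,0,-3],[0,0,0]],
    [[0,0,-4],[0,0,0]],
    [[0,0,-4],[0,0,0]],
    [[0,0,-4],[0,9,0]],
    [[2,0,-3],[0,9,0]],
    [[3,0,0],[0,9,0]],
    [[4,0,0],[0,1,0]],
    [[4,0,0],[0,0,-0.7]],
    [[0,0,0],[0,0,0]]
  ]
}}

```text
clock: 24.32
tool_pos: [0.4585, -0.0352, 0.2167]
eef_rot: [0.689, 0.725, -0.007, 0.003]
contact_force: [0.6, 0.3, -0.5]
opening: 0.129
finger_force: 25.0
```

Run:
```python
from h import *
print(sensors.get_state()["tool_pos"].round(4))
TCPT=np.array([.4543,.1323,.0]);go(TCPT+[0,0,.109],Z(np.radians(3.5))@R0)
tubmeas(vision.snapshot("top"))
```

```text
[ 0.4585 -0.0352  0.2167]
turn [-0.4  0.8 -0.6] shift now-axes [16.89  0.51 10.54] after-turn axes [16.74  0.6  10.77]
tub +x [(4.5, -0.1), (-3.2, -0.1), (-4.8, -0.2), (-3.7, -0.3), (4.8, -1.1)]
tub -x [(4.1, -0.3), (2.6, -0.3), (4.9, -0.0), (4.9, -0.1), (1.0, -0.2)]
tub +y [(1.0, -1.0), (0.8, -3.2), (0.5, -2.8), (1.6, -2.1), (2.3, -2.0), (2.3, -1.9)]
tub -y [(-2.8, -0.2), (-3.1, -0.2), (4.6, -0.2), (4.2, -0.2), (4.7, -0.2), (-3.4, -0.2)]
```

{"method": "step_arm", "body": {
  "steps": [
    [[4.5,0.2,0],[0,0.8,-0.6]],
    [[4.5,0.2,0],[0,0,0]],
    [[4.5,0.2,0],[0,0,0]],
    [[3.3,0,2],[0,0,0]],
    [[0,0,4],[0,0,0]],
    [[0,0,3.5],[0,0,0]],
    [[0,0,0.5],[0,0,0]],
    [[0,0,0],[0,0,0]],
    [[0,0,0],[0,0,0]]
  ]
}}

```text
clock: 25.5
tool_pos: [0.4561, 0.1298, 0.117]
eef_rot: [0.687, 0.727, -0.002, -0.001]
contact_force: [0.0, 0.2, -0.4]
opening: 0.13
finger_force: 25.0
```

```bash
cat >> h.py <<'E'
def lidmeas(off):
    t=vision.snapshot("top");s=vision.snapshot("scene")
    st=sensors.get_state();A=R.from_quat(st["eef_rot"]).as_matrix();p=st["tool_pos"];Q=A@R0.T
    o=p+A@off;print("TCP",p.round(4),"lid o",o.round(4),"yaw",np.degrees(np.arctan2(Q[1,0],Q[0,0])).round(2),st["contact_force"].round(1))
    for nm,u,pts in(("+x",(1,0,0),[(.0575,y) for y in(-.032,-.026,-.02,-.014)]),("-x",(-1,0,0),[(-.0575,y) for y in(-.032,-.026,-.02,-.014)]),("-y",(0,-1,0),[(x,-.0425) for x in(-.04,-.02,0,.02,.04)])):
        print("lid",nm,[tuple(np.round(edge(t,t["img"],o+Q@[a,b,.022],Q@u,1.8,1),1).tolist()) for a,b in pts])
    print("scene -y low",[tuple(np.round(edge(s,s["img"],o+Q@[a,-.0425,0],-Q[:,2],3,1),1).tolist()) for a in(-.03,-.015,0,.015)])
E
python3 - <<'E'
from h import *
lidmeas([.0027,-.0022,.015]);go(np.array([.4543,.1323,.109]),Z(np.radians(3.5))@R0)
E
```

```text
TCP [0.456  0.1299 0.1169] lid o [0.4536 0.1325 0.1019] yaw 3.21 [ 0.2 -0.8 -0.7]
lid +x [(0.0, 2.7), (1.0, 2.8), (1.0, 2.4), (-1.3, 2.4)]
lid -x [(0.2, 7.1), (0.2, 6.4), (0.5, 6.1), (0.2, 6.4)]
lid -y [(1.7, 3.3), (0.7, 7.4), (0.7, 6.3), (1.5, 2.6), (1.3, 5.3)]
scene -y low [(0.2, 4.1), (0.8, 3.8), (-0.3, 3.3), (5.1, 3.6)]
turn [-0.2  0.  -0.3] shift now-axes [ 0.25 -0.15  0.79] after-turn axes [ 0.25 -0.15  0.79]
```

{"method": "step_arm", "body": {
  "steps": [
    [[0.17,-0.07,0],[0,0,-0.3]],
    [[0.17,-0.07,0.5],[0,0,0]],
    [[0,0,0.8],[0,0,0]],
    [[0,0,0.5],[0,0,0]],
    [[0,0,0.2],[0,0,0]],
    [[0,0,0],[0,0,0]]
  ]
}}

```text
clock: 26.35
tool_pos: [0.4533, 0.1331, 0.0956]
eef_rot: [0.685, 0.729, -0.003, -0.002]
contact_force: [-0.8, -0.3, -0.4]
opening: 0.13
finger_force: 25.0
```

{"method": "step_arm", "body": {
  "steps": [
    [[0,0,0.1],[0,0,0]],
    [[0,0,0.1],[0,0,0]],
    [[0,0,0.1],[0,0,0]],
    [[0,0,0],[0,0,0]]
  ]
}}

```text
clock: 26.85
tool_pos: [0.4534, 0.1331, 0.0928]
eef_rot: [0.685, 0.729, -0.003, -0.002]
contact_force: [-0.1, 0.1, -1.5]
opening: 0.132
finger_force: 25.0
```

{"method": "step_arm", "body": {
  "steps": [
    [[0,0,0.1],[0,0,0]],
    [[0,0,0.1],[0,0,0]],
    [[0,0,0.1],[0,0,0]],
    [[0,0,0],[0,0,0]]
  ]
}}

```text
clock: 27.35
tool_pos: [0.4534, 0.1322, 0.0898]
eef_rot: [0.685, 0.728, -0.003, -0.001]
contact_force: [1.4, -2.7, 2.3]
opening: 0.131
finger_force: 25.0
```

{"method": "step_arm", "body": {
  "steps": [
    [[0,0,0.1],[0,0,0]],
    [[0,0,0.1],[0,0,0]],
    [[0,0,0],[0,0,0]]
  ]
}}

```text
clock: 27.72
tool_pos: [0.4531, 0.1332, 0.0876]
eef_rot: [0.685, 0.729, -0.003, -0.002]
contact_force: [0.3, -2.4, 0.2]
opening: 0.133
finger_force: 25.0
```

{"method": "step_arm", "body": {
  "steps": [
    [[0,0,0.1],[0,0,0]],
    [[0,0,0.1],[0,0,0]],
    [[0,0,0.1],[0,0,0]],
    [[0,0,0],[0,0,0]]
  ]
}}

```text
clock: 28.22
tool_pos: [0.4533, 0.1333, 0.0847]
eef_rot: [0.685, 0.729, -0.003, -0.002]
contact_force: [-0.2, -1.5, -0.9]
opening: 0.13
finger_force: 25.0
```

{"method": "step_arm", "body": {
  "steps": [
    [[0,0,0.15],[0,0,0]],
    [[0,0,0.15],[0,0,0]],
    [[0,0,0],[0,0,0]]
  ]
}}

```text
clock: 28.6
tool_pos: [0.4533, 0.1331, 0.0817]
eef_rot: [0.685, 0.729, -0.003, -0.002]
contact_force: [0.6, -2.5, -0.1]
opening: 0.133
finger_force: 25.0
```

{"method": "step_arm", "body": {
  "steps": [
    [[0,0,0.15],[0,0,0]],
    [[0,0,0.15],[0,0,0]],
    [[0,0,0],[0,0,0]]
  ]
}}

```text
clock: 28.98
tool_pos: [0.4533, 0.1333, 0.0791]
eef_rot: [0.685, 0.729, -0.002, -0.002]
contact_force: [-1.5, -1.8, 5.4]
opening: 0.134
finger_force: 25.0
```

{"method": "step_arm", "body": {
  "steps": [
    [[0,0,0.1],[0,0,0]],
    [[0,0,0.1],[0,0,0]],
    [[0,0,0],[0,0,0]]
  ]
}}

```text
clock: 29.35
tool_pos: [0.4533, 0.1317, 0.0783]
eef_rot: [0.685, 0.728, -0.003, -0.001]
contact_force: [-1.9, -5.8, 19.8]
opening: 0.132
finger_force: 25.0
```

{"method": "step_arm", "body": {
  "steps": [
    [[0,0,-0.4],[0,0,0]],
    [[0,0,-0.4],[0,0,0]],
    [[0,0,0],[0,0,0]],
    [[0,0,0],[0,0,0]]
  ]
}}

```text
clock: 29.85
tool_pos: [0.4534, 0.1331, 0.0846]
eef_rot: [0.685, 0.729, -0.003, -0.002]
contact_force: [0.2, -1.4, -0.1]
opening: 0.133
finger_force: 25.0
```

Lid 2 slipped on without a snap and came off without lifting the tub, so it is the loose one. Returning it to bay 2.

{"method": "step_arm", "body": {
  "steps": [
    [[0,0,-3],[0,0,0]],
    [[0,0,-4],[0,0,0]],
    [[0,0,-4],[0,0,0]],
    [[-5,0,-1],[0,0,0]],
    [[-6,0,0],[0,0,0.7]],
    [[-6,0,0],[0,0,0.7]],
    [[-6,0,0],[0,0,0]],
    [[-3,0,0],[0,-9,0]],
    [[0,0,0],[0,-9,0]],
    [[0,0,0],[0,-10,0]],
    [[0,0,0],[0,0,0]]
  ]
}}

```text
clock: 31.22
tool_pos: [0.4691, -0.1184, 0.2033]
eef_rot: [0.667, 0.705, -0.169, 0.172]
contact_force: [-0.1, -0.3, -0.1]
opening: 0.133
finger_force: 25.0
```

```bash
cat >> h.py <<'E'
PL2=np.array([.460,-.2517,.062])
E
python3 - <<'E'
from h import *
print(sensors.get_state()["tool_pos"].round(4));go(PL2+.10*N,RL@R0);tubmeas(vision.snapshot("top"))
E
```

```text
[ 0.4691 -0.1184  0.2033]
turn [ 0.1 -0.1  1.1] shift now-axes [-5.08 -1.49  8.7 ] after-turn axes [-5.1  -1.38  8.71]
tub +x [(-3.7, -0.6), (1.6, -0.1), (2.1, -0.2), (4.2, -0.1), (-5.8, 0.0)]
tub -x [(-0.5, -6.5), (0.0, -6.4), (0.0, -4.8), (0.0, -7.3), (-0.8, -2.4)]
tub +y [(0.8, -10.8), (0.5, -4.9), (-4.1, -2.5), (-3.4, -0.1), (1.8, -0.1), (2.6, -0.1)]
tub -y [(-1.3, -9.6), (-1.0, -10.3), (-1.0, -10.3), (4.7, -0.5), (4.4, -0.7), (4.4, -0.6)]
```

Tub is unmoved.

{"method": "step_arm", "body": {
  "steps": [
    [[-2.5,-0.7,1],[0,0,1.1]],
    [[-2.5,-0.7,2.5],[0,0,0]],
    [[0,0,4],[0,0,0]],
    [[0,0,4],[0,0,0]],
    [[0,0,3],[0,0,0]],
    [[0,0,1.5],[0,0,0]],
    [[0,0,0],[0,0,0]],
    [[0,0,0],[0,0,0]]
  ]
}}

```text
clock: 32.28
tool_pos: [0.4564, -0.2468, 0.0879]
eef_rot: [0.68, 0.692, -0.168, 0.174]
contact_force: [0.2, 0.4, -0.4]
opening: 0.135
finger_force: 25.0
```

Run:
```python
from h import *
s=sensors.get_state();print(s["tool_pos"].round(4),s["contact_force"]);go(PL2,RL@R0)
```

```text
[ 0.4564 -0.2468  0.0879] [ 0.19712713  0.37501276 -0.36512141]
turn [-0.3  0.  -1. ] shift now-axes [0.78 0.34 2.52] after-turn axes [0.77 0.34 2.52]
```

{"method": "step_arm", "body": {
  "steps": [
    [[0.35,0.17,0.3],[-0.3,0,-1]],
    [[0.25,0.17,0.8],[0,0,0]],
    [[0,0,0.7],[0,0,0]],
    [[0,0,0.4],[0,0,0]],
    [[0,0,0],[0,0,0]],
    [[0,0,0],[0,0,0]]
  ]
}}

```text
clock: 33.02
tool_pos: [0.4605, -0.251, 0.0658]
eef_rot: [0.673, 0.699, -0.168, 0.175]
contact_force: [0.1, 0.4, -0.6]
opening: 0.134
finger_force: 25.0
```

Run:
```python
from h import *
s=sensors.get_state();print(s["tool_pos"].round(4),s["contact_force"]);go(PL2,RL@R0)
```

```text
[ 0.4605 -0.251   0.0658] [ 0.07707711  0.41059115 -0.60511715]
turn [0.1 0.  0.1] shift now-axes [ 0.12 -0.05  0.37] after-turn axes [ 0.12 -0.05  0.37]
```

{"method": "step_arm", "body": {
  "steps": [
    [[0,0,0.2],[0,0,0]],
    [[0,0,0.15],[0,0,0]],
    [[0,0,0],[0,0,0]]
  ]
}}

```text
clock: 33.4
tool_pos: [0.4606, -0.2526, 0.0627]
eef_rot: [0.673, 0.699, -0.168, 0.175]
contact_force: [0.4, 3.0, 6.6]
opening: 0.132
finger_force: 25.0
```

{"method": "step_arm", "body": {
  "steps": [
    [[0,0,0],[0,0,0]],
    [[0,0,0],[0,0,0]],
    [[0,0,0],[0,0,0]],
    [[0,0,-1.5],[0,0,0]],
    [[0,0,-3],[0,0,0]],
    [[0,0,-3.5],[0,0,0]],
    [[-5,0,0],[0,0,0]],
    [[-5,0,0],[0,0,0]],
    [[0,0,3],[0,0,0]],
    [[0,0,3],[0,0,0]],
    [[0,0,0],[0,0,0]],
    [[0,0,0],[0,0,0]]
  ],
  "claw": 0
}}

```text
clock: 34.9
tool_pos: [0.4656, -0.3358, 0.1216]
eef_rot: [0.672, 0.699, -0.168, 0.178]
contact_force: [-0.1, 0.9, 0.1]
opening: 0.498
finger_force: 0.0
```

```bash
cat >> h.py <<'E'
PL3=np.array([.461,-.3667,.0585])
E
python3 - <<'E'
from h import *
s=sensors.get_state();print(s["tool_pos"].round(4),s["contact_force"]);go(PL3,RL@R0)
t=vision.snapshot("top")
k=4;h=cv2.cvtColor(cv2.resize(t["img"][245:330,265:405],None,fx=k,fy=k,interpolation=cv2.INTER_CUBIC),cv2.COLOR_RGB2HSV)
m=((h[...,1]<35)&(h[...,2]<175)&(h[...,2]>60)).astype(np.uint8)*255;m=cv2.morphologyEx(m,cv2.MORPH_OPEN,np.ones((17,17)))
for c in cv2.findContours(m,0,2)[0]:
    if cv2.contourArea(c)>1200: print((np.array(cv2.boundingRect(c))/k+[265,245,0,0]).round())
E
```

```text
[ 0.4656 -0.3358  0.1216] [-0.07407027  0.87687576  0.07557507]
turn [0.3 0.3 0.1] shift now-axes [ 0.29 -0.6   7.01] after-turn axes [ 0.25 -0.57  7.01]
[280. 304.  30.  12.]
[345. 293.  16.   7.]
[320. 292.  50.  26.]
[359. 258.  36.  47.]
[353. 254.  12.   9.]
```

{"method": "step_arm", "body": {
  "steps": [
    [[0.15,-0.15,2],[0,0,0]],
    [[0.1,-0.1,2],[0,0,0]],
    [[0,0,1.5],[0,0,0]],
    [[0,0,0.8],[0,0,0]],
    [[0,0,0.4],[0,0,0]],
    [[0,0,0.2],[0,0,0]],
    [[0,0,0],[0,0,0]]
  ]
}}

```text
clock: 35.83
tool_pos: [0.4647, -0.3667, 0.0596]
eef_rot: [0.672, 0.699, -0.168, 0.178]
contact_force: [1.2, -0.2, -0.3]
opening: 0.498
finger_force: 0.0
```

{"method": "step_arm", "body": {
  "steps": [
    [[0,0,0],[0,0,0]],
    [[0,0,0],[0,0,0]],
    [[0,0,0],[0,0,0]],
    [[0,0,0],[0,0,0]]
  ],
  "claw": -1,
  "grip_force": 40
}}

```text
clock: 36.33
tool_pos: [0.4643, -0.3668, 0.0592]
eef_rot: [0.672, 0.699, -0.168, 0.178]
contact_force: [-0.2, -0.2, 1.0]
opening: 0.128
finger_force: 40.0
```

{"method": "step_arm", "body": {
  "steps": [
    [[0,0,-1.5],[0,0,0]],
    [[0,0,-3],[0,0,0]],
    [[0,0,-4],[0,0,0]],
    [[0,0,-4],[0,0,0]],
    [[0,0,-4],[0,9,0]],
    [[2,0,-3],[0,9,0]],
    [[4,0,0],[0,9,0]],
    [[6,0,0],[0,1,0]],
    [[6,0,0],[0,0,-0.7]],
    [[6,0,0],[0,0,-0.7]],
    [[6,0,0],[0,0,0]],
    [[0,0,0],[0,0,0]]
  ]
}}

```text
clock: 37.83
tool_pos: [0.4488, 0.0141, 0.1839]
eef_rot: [0.682, 0.731, -0.018, 0.022]
contact_force: [-0.3, -0.7, -1.2]
opening: 0.131
finger_force: 40.0
```

Run:
```python
from h import *
s=sensors.get_state();print(s["tool_pos"].round(4),s["contact_force"]);go(np.array([.4533,.1331,.117]),Z(np.radians(3.5))@R0)
```

```text
[0.4488 0.0141 0.1839] [-0.27781676 -0.71881169 -1.15291065]
turn [0.2 3.3 0.5] shift now-axes [12.2   1.25  6.  ] after-turn axes [11.85  1.17  6.69]
```

{"method": "step_arm", "body": {
  "steps": [
    [[3,0.4,0],[0,1.6,0.5]],
    [[4.5,0.4,0],[0,1.6,0]],
    [[4.3,0.4,0],[0,0,0]],
    [[0,0,3],[0,0,0]],
    [[0,0,3.5],[0,0,0]],
    [[0,0,0.5],[0,0,0]],
    [[0,0,0],[0,0,0]],
    [[0,0,0],[0,0,0]]
  ]
}}

```text
clock: 38.83
tool_pos: [0.456, 0.1264, 0.1116]
eef_rot: [0.69, 0.724, 0.001, 0.003]
contact_force: [0.4, 0.2, -0.9]
opening: 0.133
finger_force: 40.0
```

Run:
```python
from h import *
lidmeas([.0027,-.0022,.012]);go(np.array([.4534,.1331,.109]),Z(np.radians(3.5))@R0)
```

```text
TCP [0.4558 0.1264 0.1115] lid o [0.4535 0.129  0.0995] yaw 2.82 [ 0.7 -0.6 -0.4]
lid +x [(0.3, 2.6), (1.3, 2.9), (1.0, 2.4), (1.3, 2.1)]
lid -x [(0.0, 7.1), (0.0, 6.5), (0.0, 5.8), (0.0, 5.5)]
lid -y [(1.5, 2.6), (1.5, 2.6), (1.5, 3.3), (1.0, 3.6), (0.8, 5.2)]
scene -y low [(1.2, 4.2), (0.3, 3.6), (1.0, 4.3), (3.1, 3.7)]
turn [ 0.3  0.2 -0.7] shift now-axes [ 0.68 -0.21  0.25] after-turn axes [ 0.68 -0.2   0.25]
```

{"method": "step_arm", "body": {
  "steps": [
    [[0.3,-0.12,0],[0.3,0.2,-0.7]],
    [[0.32,-0.12,0],[0,0,0]],
    [[0,0,0.8],[0,0,0]],
    [[0,0,0.5],[0,0,0]],
    [[0,0,0.2],[0,0,0]],
    [[0,0,0],[0,0,0]],
    [[0,0,0],[0,0,0]]
  ]
}}

```text
clock: 39.8
tool_pos: [0.4524, 0.1324, 0.0956]
eef_rot: [0.685, 0.729, -0.001, -0.0]
contact_force: [-0.0, 0.2, -0.8]
opening: 0.131
finger_force: 40.0
```

{"method": "step_arm", "body": {
  "steps": [
    [[0,0,0.1],[0,0,0]],
    [[0,0,0.1],[0,0,0]],
    [[0,0,0.1],[0,0,0]],
    [[0,0,0],[0,0,0]]
  ]
}}

```text
clock: 40.3
tool_pos: [0.4525, 0.132, 0.0926]
eef_rot: [0.685, 0.729, -0.001, -0.0]
contact_force: [0.4, -1.1, 2.6]
opening: 0.13
finger_force: 40.0
```

{"method": "step_arm", "body": {
  "steps": [
    [[0,0,0.1],[0,0,0]],
    [[0,0,0.1],[0,0,0]],
    [[0,0,0],[0,0,0]]
  ]
}}

```text
clock: 40.67
tool_pos: [0.4521, 0.1321, 0.0903]
eef_rot: [0.685, 0.729, -0.001, -0.0]
contact_force: [0.2, -2.4, 0.6]
opening: 0.132
finger_force: 40.0
```

{"method": "step_arm", "body": {
  "steps": [
    [[-0.06,0,0.1],[0,0,0]],
    [[0,0,0.1],[0,0,0]],
    [[0,0,0.1],[0,0,0]],
    [[0,0,0],[0,0,0]]
  ]
}}

```text
clock: 41.18
tool_pos: [0.4526, 0.1314, 0.0878]
eef_rot: [0.685, 0.729, -0.001, 0.0]
contact_force: [-0.0, -3.9, 4.8]
opening: 0.127
finger_force: 40.0
```

{"method": "step_arm", "body": {
  "steps": [
    [[0,0,0.1],[0,0,0]],
    [[0,0,0.1],[0,0,0]],
    [[0,0,0],[0,0,0]]
  ]
}}

```text
clock: 41.55
tool_pos: [0.4529, 0.1311, 0.0861]
eef_rot: [0.685, 0.728, -0.001, 0.0]
contact_force: [-0.5, -4.2, 8.9]
opening: 0.13
finger_force: 40.0
```

Resistance builds at the catches, about 6 mm below the rim. Pressing on.

{"method": "step_arm", "body": {
  "steps": [
    [[-0.1,0,0.1],[0,0,0]],
    [[0,0,0.15],[0,0,0]],
    [[0,0,0.15],[0,0,0]],
    [[0,0,0],[0,0,0]]
  ]
}}

```text
clock: 42.05
tool_pos: [0.4529, 0.1306, 0.0817]
eef_rot: [0.685, 0.729, -0.001, -0.0]
contact_force: [1.1, -4.3, 4.3]
opening: 0.13
finger_force: 40.0
```

{"method": "step_arm", "body": {
  "steps": [
    [[0,0,0.15],[0,0,0]],
    [[0,0,0.15],[0,0,0]],
    [[0,0,0.1],[0,0,0]],
    [[0,0,0],[0,0,0]]
  ]
}}

```text
clock: 42.55
tool_pos: [0.4521, 0.1316, 0.0771]
eef_rot: [0.685, 0.729, -0.001, -0.001]
contact_force: [0.0, 0.1, -3.7]
opening: 0.138
finger_force: 40.0
```

{"method": "step_arm", "body": {
  "steps": [
    [[0,0,0.1],[0,0,0]],
    [[0,0,0.1],[0,0,0]],
    [[0,0,0],[0,0,0]]
  ]
}}

```text
clock: 42.92
tool_pos: [0.4521, 0.1305, 0.0755]
eef_rot: [0.685, 0.729, -0.001, -0.0]
contact_force: [0.4, -1.9, 1.3]
opening: 0.134
finger_force: 40.0
```

{"method": "step_arm", "body": {
  "steps": [
    [[0,0,0.1],[0,0,0]],
    [[0,0,0.1],[0,0,0]],
    [[0,0,0],[0,0,0]]
  ]
}}

```text
clock: 43.3
tool_pos: [0.452, 0.1303, 0.0753]
eef_rot: [0.685, 0.729, -0.001, 0.0]
contact_force: [-4.6, -2.8, 23.8]
opening: 0.133
finger_force: 40.0
```

Hard stop at the home depth. Now lifting gently.

{"method": "step_arm", "body": {
  "steps": [
    [[0,0,-0.25],[0,0,0]],
    [[0,0,-0.2],[0,0,0]],
    [[0,0,-0.3],[0,0,0]],
    [[0,0,-0.5],[0,0,0]],
    [[0,0,-0.6],[0,0,0]],
    [[0,0,-0.7],[0,0,0]],
    [[0,0,-0.7],[0,0,0]],
    [[0,0,-0.6],[0,0,0]],
    [[0,0,-0.4],[0,0,0]],
    [[0,0,-0.2],[0,0,0]],
    [[0,0,0],[0,0,0]],
    [[0,0,0],[0,0,0]]
  ]
}}

```text
clock: 44.8
tool_pos: [0.4524, 0.1308, 0.1179]
eef_rot: [0.685, 0.729, -0.001, -0.0]
contact_force: [0.5, 0.3, -3.5]
opening: 0.131
finger_force: 40.0
```

Run:
```python
from h import *
s=vision.snapshot("scene");t=vision.snapshot("top");st=sensors.get_state();print(st["tool_pos"].round(4),st["contact_force"],st["eef_rot"].round(3))
b=cv2.resize(s["img"][190:330,130:400],(800,415),interpolation=cv2.INTER_CUBIC)
a=cv2.resize(t["img"][250:325,165:405],(565,177),interpolation=cv2.INTER_CUBIC);c=np.zeros((177,800,3),np.uint8);c[:,:565]=a
cv2.imwrite("pics/l1.png",np.vstack([b,c])[:,:,::-1])
```

```text
[0.4524 0.1308 0.1179] [ 0.61039327  1.06837301 -3.17224613] [ 0.685  0.729 -0.001 -0.   ]
```

View pics/l1.png

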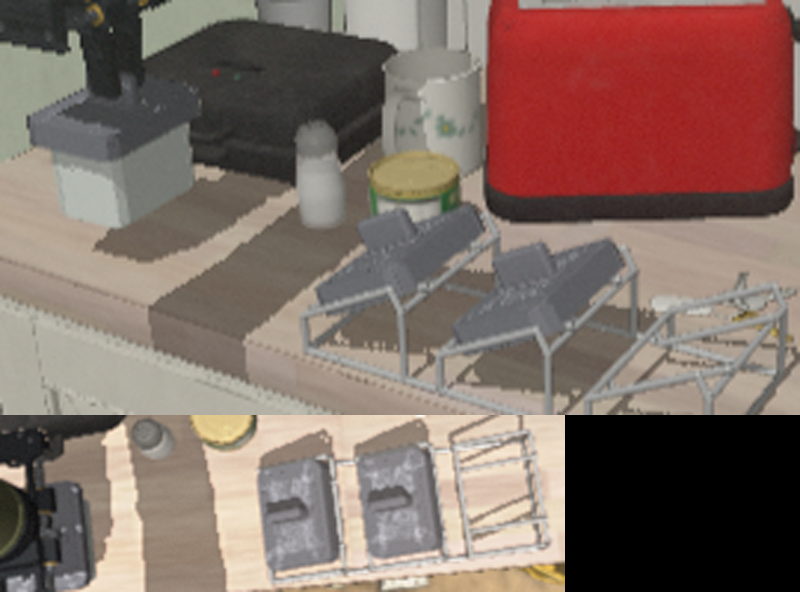

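The picture shows the closed tub hanging clear at (120,150) above its shadow, with 3.5 N on the wrist. Lids 1 and 2 lie in their bays. Setting it down.

{"method": "step_arm", "body": {
  "steps": [
    [[0,0,0.4],[0,0,0]],
    [[0,0,0.8],[0,0,0]],
    [[0,0,1],[0,0,0]],
    [[0,0,0.9],[0,0,0]],
    [[0,0,0.6],[0,0,0]],
    [[0,0,0.2],[0,0,0]],
    [[0,0,0.1],[0,0,0]],
    [[0,0,0.1],[0,0,0]],
    [[0,0,0],[0,0,0]],
    [[0,0,0],[0,0,0]]
  ]
}}

```text
clock: 46.15
tool_pos: [0.4525, 0.1308, 0.0772]
eef_rot: [0.685, 0.729, -0.001, -0.0]
contact_force: [1.0, 0.5, -2.8]
opening: 0.131
finger_force: 40.0
```

{"method": "step_arm", "body": {
  "steps": [
    [[0,0,0.1],[0,0,0]],
    [[0,0,0.1],[0,0,0]],
    [[0,0,0],[0,0,0]],
    [[0,0,0],[0,0,0]]
  ]
}}

```text
clock: 46.65
tool_pos: [0.4524, 0.1299, 0.0754]
eef_rot: [0.685, 0.728, -0.001, 0.0]
contact_force: [-1.0, -2.7, 6.8]
opening: 0.135
finger_force: 40.0
```

{"method": "step_arm", "body": {
  "steps": [
    [[0,0,0.1],[0,0,0]],
    [[0,0,0.05],[0,0,0]],
    [[0,0,0],[0,0,0]],
    [[0,0,-0.1],[0,0,0]],
    [[0,0,-0.1],[0,0,0]],
    [[0,0,0],[0,0,0]]
  ]
}}

```text
clock: 47.4
tool_pos: [0.4525, 0.1307, 0.0755]
eef_rot: [0.685, 0.729, -0.001, -0.0]
contact_force: [-0.2, -1.8, 1.9]
opening: 0.13
finger_force: 40.0
```

{"method": "step_arm", "body": {
  "steps": [
    [[0,0,0],[0,0,0]],
    [[0,0,0],[0,0,0]],
    [[0,0,0],[0,0,0]],
    [[0,0,0],[0,0,0]],
    [[0,0,-1],[0,0,0]],
    [[0,0,-3],[0,0,0]],
    [[0,0,-4],[0,0,0]],
    [[0,0,-4],[0,0,0]],
    [[-5,0,-2],[0,0,0]],
    [[-5,0,0],[0,0,0]],
    [[-4,0,0],[0,0,0]],
    [[0,0,0],[0,0,0]]
  ],
  "claw": 0
}}

```text
clock: 48.9
tool_pos: [0.4609, -0.0126, 0.216]
eef_rot: [0.687, 0.726, -0.002, 0.0]
contact_force: [-0.2, -0.5, -0.5]
opening: 0.501
finger_force: 0.0
```

Run:
```python
from h import *
t=vision.snapshot("top");st=sensors.get_state();print(st["clock"],st["tool_pos"].round(3),st["contact_force"].round(1))
def rects(im,b,z):
    k=4;h=cv2.cvtColor(cv2.resize(im[b[2]:b[3],b[0]:b[1]],None,fx=k,fy=k,interpolation=cv2.INTER_CUBIC),cv2.COLOR_RGB2HSV)
    m=((h[...,1]<35)&(h[...,2]<175)&(h[...,2]>60)).astype(np.uint8)*255;m=cv2.morphologyEx(m,cv2.MORPH_OPEN,np.ones((17,17)))
    for c in cv2.findContours(m,0,1)[0]:
        if cv2.contourArea(c)>3000:
            P=np.array([ray(t,*(q/k+[b[0],b[2]]-.375),z)[:2]*1000 for q in c[:,0]],np.float32);q=cv2.minAreaRect(P);print(np.round(q[0],1),np.round(q[1],1),round(q[2],1))
rects(t["img"],(265,405,245,330),.064);rects(t["img"],(160,230,265,335),.084)
```

```text
48.95 [ 0.461 -0.01   0.216] [0.4 1.7 0.1]
[ 459.9 -133.8] [121.7  85.3] 2.5
[ 463.4 -248.7] [122.8  88.2] 2.4
```

Run:
```python
from plant import finish_job
print(finish_job())
```

```text
the job is handed in; nothing more can be done
None
```

The lid from bay 3 snapped on and was pressed to its hard stop; it held when I lifted the closed tub about 40 mm by its grip, and I then set the tub down on the worktop. The other two lids lie back in their own bays, and I handed the job in at about 49 s, without a last camera check of the tub after letting go.

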